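Post the laundry booking tags

TASK

Take the lid off the enamel tin and set it down flat on the board, post every booking tag, those in the tin and the black one if it was left lying on the board, through the slot of the blue return box so that it drops right inside, then put the lid back squarely on the tin. Leave the other things on the board as they stand.

Things in the scene. Friction and masses are not known exactly. Their poses are not given: they have to be found in the camera images.
- tin: white enamel-look steel tin, fixed, open-topped under its lid: outside 150 mm (its x) x 170 mm (its y) x 50 mm high, walls and floor 3 mm thick. Origin at the centre of its underside. Up to four tags (red, yellow, green, blue) lie flat and apart on its floor, at about (+-34, +-38) mm from its centre, long side nearly along its x
- lid: loose lid of the tin, 162 mm (its x) x 182 mm (its y), 0.22 kg: 3 mm plate with a skirt 12 mm deep that goes round the outside of the tin's walls with 3 mm play on every side; round knob on top. Origin at the centre of the skirt's lower edge: at board level when flat on the board, 38 mm above the tin's origin when seated on the tin, axes parallel
- lid_knob (a point): grip point of the lid's round knob, 30 mm above the lid's origin; the knob is 24 mm across and rises from 15 to 40 mm above the lid's origin
- tag_red: red laundry booking tag, a rigid flat plate 56 mm long (its x) x 34 mm wide (its y) x 8 mm thick (its z), about 30 g, with square edges and a white label; origin at the centre of its underside. Both sides are alike. Starts in the tin. May be absent (None)
- tag_yellow: yellow laundry booking tag, a rigid flat plate 56 mm long (its x) x 34 mm wide (its y) x 8 mm thick (its z), about 30 g, with square edges and a white label; origin at the centre of its underside. Both sides are alike. Starts in the tin. May be absent (None)
- tag_green: green laundry booking tag, a rigid flat plate 56 mm long (its x) x 34 mm wide (its y) x 8 mm thick (its z), about 30 g, with square edges and a white label; origin at the centre of its underside. Both sides are alike. Starts in the tin. May be absent (None)
- tag_blue: blue laundry booking tag, a rigid flat plate 56 mm long (its x) x 34 mm wide (its y) x 8 mm thick (its z), about 30 g, with square edges and a white label; origin at the centre of its underside. Both sides are alike. Starts in the tin. May be absent (None)
- tag_black: black laundry booking tag, a rigid flat plate 56 mm long (its x) x 34 mm wide (its y) x 8 mm thick (its z), about 30 g, with square edges and a white label; origin at the centre of its underside. Both sides are alike. Starts flat on the open board. May be absent (None)
- box: blue tag return box, hollow, clear closed top, fixed: body 148 mm (its x) x 116 mm (its y) x 154 mm high, walls 4 mm, floor 6 mm. Origin at the centre of the body's underside. Its front (-x) face has the slot; a solid grey step stands against that face. Inside the thin front wall nothing is under the slot: a tag pushed until its rear end is at the face tips and drops in
- box_slot (a point): middle of the slot's lower edge on the outer front face, 74 mm from the box's origin along its -x, 100 mm up. The slot is level, 40 mm wide and 13 mm high; a tag enters lying flat, short side first, pushed along the box's +x
- box_step (a point): middle of the flat top of the step in front of the slot: 90 mm long (x from -164 to -74 mm in the box's frame), 90 mm wide, 100 mm above the board, level with the slot's lower edge
- dispenser: bystander: glass soap dispenser with a chrome press pump, 68 mm across, 147 mm high; origin at the centre of its underside
- scoop: bystander: purple plastic scoop, bowl 60 x 50 x 32 mm about its origin, handle reaching to 104 mm along its -x
- peg: bystander: clear plastic peg standing upright, 30 mm across its head, 60 mm high; origin at the centre of its underside
- stain_bottle: bystander: white bottle with an orange cap, 56 mm across, 150 mm high; origin at the centre of its underside
- powder_jar: bystander: glass jar with a steel lid, 72 mm across, 110 mm high; origin at the centre of its underside
- brush: bystander: hand brush lying near the robot, under 220 mm long

How it is judged:
On the way, in this order (a step that is already met when the one before it is completed fails the run):
1. the lid has been set down flat on the board beside the tin, and let go (horizontal distance between lid and tin above 0.1 m and height (world z) of lid below 0.01 m and angle between lid's own z axis and vertical below 0.1 rad and linear speed of lid below 0.03 m/s and contact force between lid and the fingers below 0.1 N), for 0.2 s.
2. every tag has gone through the slot and lies inside the return box (x of tag_red in the frame of box between -0.078 and 0.078 m and y of tag_red in the frame of box between -0.058 and 0.058 m and z of each of tag_red, tag_yellow, tag_green, tag_blue, tag_black in the frame of box below 0.092 m and linear speed of each of tag_red, tag_yellow, tag_green, tag_blue, tag_black below 0.03 m/s and x of tag_yellow in the frame of box between -0.078 and 0.078 m and y of tag_yellow in the frame of box between -0.058 and 0.058 m and x of tag_green in the frame of box between -0.078 and 0.078 m and y of tag_green in the frame of box between -0.058 and 0.058 m and x of tag_blue in the frame of box between -0.078 and 0.078 m and y of tag_blue in the frame of box between -0.058 and 0.058 m and x of tag_black in the frame of box between -0.078 and 0.078 m and y of tag_black in the frame of box between -0.058 and 0.058 m), for 0.2 s.
At the end, for the whole second after the job is handed in: Every tag present lies at rest inside the return box, below the slot; the lid sits squarely on the tin (within 8 mm of centre, fully down to within 4 mm, tilt under 0.06 rad) and is at rest (all of step 2 and horizontal distance between lid and tin below 0.008 m and z of lid in the frame of tin between 0.034 and 0.042 m and angle between lid's own z axis and vertical below 0.06 rad and linear speed of lid below 0.02 m/s); the robot touches nothing.
It fails at once if a bystander (dispenser, scoop, peg, stain bottle, powder jar or brush) is moved more than 30 mm (distance of any of dispenser, scoop, peg, stain_bottle, powder_jar, brush from where it was at the start of the episode above 0.03 m).
Of tag_red, tag_yellow, tag_green, tag_blue, tag_black only 3 to 4 are there at a start; the rules pass over those that are not, and their reading is None.
At some moment in a run one of lid, tag_black may be knocked a few centimetres aside while the robot is not near it.
Once in a run the grip may slacken for a moment while it holds something.
It also fails if it takes over 210 s, if anything falls off the work surface, if the arm or the gripper's body presses on something with over 40 N, if the wrist force passes 120 N, or if a joint passes its speed limit or range.

ROBOT

A 6-joint arm with a two-finger parallel gripper is mounted at the origin on the work surface. World frame = base frame: x ahead of the robot, y to its left, z up, the work surface at z = 0. Lengths are in m, angles in rad, forces in N, time in s.
With the tool pointing down it reaches from about 0.425 to 0.95 m from the base axis. Payload 3.5 kg.
Tool frame: the origin (TCP) lies on the centre line of the jaws, within the pads' length; the fingertips stand 11 mm ahead of it and the grasp point (between the pads) lies 8 mm behind it; z points along the fingers, y is the line along which they close (so a half turn about z gives the same grasp; the last joint's range is limited). The gripper opens to 85 mm and grips with 20 to 120 N. Pads are 22 mm wide; open, the fingers measure 114 mm over their backs; the gripper's body (76 mm by 85 mm) begins 54 mm behind the grasp point. The pads swing forward as they close: fully open they stand 13 mm farther back than shut.
Start: joints at [-1.367, 0.286, 1.577, -0, 1.279, -0.15], TCP at [0.234, -0.633, 0.242] pointing down, gripper open.
Joint ranges: [-2.77, 2.77], [-0.9, 2.22], [0.21, 2.48], [-1.53, 4.67], [0.24, 2.81], [-2.84, 2.84]. Speed limits (rad/s): [2.79, 2.79, 3.14, 3.14, 3.14, 3.14].

INTERFACE

Orientations are given as a unit quaternion [x, y, z, w].
In Python, from plant import ctrl gives the robot as it stands.
- The arm moves only by the tool step_arm, never from a script. Its argument "motion" is a list of rows, each an object with "offset": the shift along the tool's x, y, z in m, a list of three; "twist": the turn about the tool's z in degrees. A call has 1 to 12 rows; each row is the pose to reach, as a shift and turn from the pose commanded when the call began, along the tool's axes at that moment; what a row does not reach only later rows make up. A row lasts 1/10 s, in which the tool goes at most 50 mm and 8.59 degrees, less where a joint would pass 70% of its speed; a pose out of reach is approached as far as the arm can. A call with a gripper value outside its range is refused whole. "gripper" is the finger opening in m, from 0 to 0.0854, set as the call begins (left out, the last holds). The fingers move at their own pace and stop on an object; "grip_force" is the grip in N (left out, the last holds). Time passes only in rows, so rows that repeat a pose let the fingers close. It gives the time, the measured TCP pose, the force, the opening and the grip force at its end, in the units of the state.
- ctrl.get_state(): the state, without advancing time (a new reading comes with each control period).
- ctrl.read_camera(name): name is "scene" or "top" or "wrist"; returns the picture (420x560x3 uint8, blue, green, red); there is no depth.
- ctrl.calibration(name): a dict with "fx", "fy", "cx", "cy" (pixels), "cam_to_world" (4x4, takes a point from camera to world coordinates). Camera axes: x right, y up, looking along -z (the intrinsics and any distortion apply to the point x, -y, -z); pixel columns grow to the right and rows downward; lengths in m; the calibration is good to about 2 mm. A picture is of the moment at which its call begins: read the wrist's pose just before it. calibration takes no time and is no camera call; for the wrist camera it gives the pose at the moment of the call.
- ctrl.sign_off(): hands the job in; it is judged then, once.
The state is a dict: "time": time; "qpos": joint angles; "dq": joint speeds; "joint_efforts": joint torques, N m; "eef_pos": TCP position; "tcp_rot": TCP orientation; "contact_force": force on the tool from outside, world axes, zero at the start; "wrist_torque": the same for the moment, N m; "opening": opening from 0.0 (shut) to 1.0 (fully open); "finger_force": force on a finger pad.
Only numpy, scipy, OpenCV 4.12 (cv2) and the standard library are available. Lean on these libraries where they do the work, as an engineer would, in place of code of your own. Each camera call takes 0.05 s, during which the arm holds its last target. There are 200 camera calls.

## Working session

There is one attempt and no reset: what is moved stays moved. The work goes in short steps, Python scripts to look and compute and a tool call to move; the robot and the scene stay as the last step left them, time stands still between calls to the robot, and variables do not carry over. Pictures are saved under pics/ and viewed, at most 14 in all, crops included, and the job is handed in when it is done.

Besides the shell and the picture viewer there is one more tool, called after "Request:" as name([rows], argument=value, ...), one row to a line, values as JSON. step_arm: Moves the arm, as the interface text tells. Its arguments: {"type":"object","properties":{"motion":{"type":"array"},"gripper":{"type":"number"},"grip_force":{"type":"number"}},"required":["motion"]}

```bash
mkdir -p pics; ls; cat > h.py <<'E'
import numpy as np, cv2
from plant import ctrl
def cal(n):
    c=ctrl.calibration(n); return c
def pic(n,f=None):
    c=ctrl.calibration(n); im=ctrl.read_camera(n)
    if f: cv2.imwrite('pics/'+f,im)
    return im,c
def ray(c,u,v):
    M=np.array(c['cam_to_world']); d=np.array([(u-c['cx'])/c['fx'],-(v-c['cy'])/c['fy'],-1.])
    return M[:3,3],M[:3,:3]@d
def onz(c,u,v,z):
    o,d=ray(c,u,v); return o+d*(z-o[2])/d[2]
def proj(c,p):
    M=np.array(c['cam_to_world']); q=M[:3,:3].T@(np.asarray(p)-M[:3,3])
    return c['cx']+c['fx']*q[0]/-q[2], c['cy']-c['fy']*q[1]/-q[2]
E
python3 - <<'E'
from h import *
s=ctrl.get_state(); print(s)
ims=[]
for n in('top','scene'):
    im,c=pic(n,n+'0.png'); print(n,c)
print(ctrl.calibration('wrist'))
E
```

```text
pics
{'time': 0.0, 'qpos': array([-1.36702191e+00,  2.87184943e-01,  1.57818445e+00, -8.71577132e-06,
        1.27859197e+00, -1.50038333e-01]), 'dq': array([-0.00201178, -0.00148409,  0.00162981, -0.0011944 , -0.00127394,
       -0.0003855 ]), 'joint_efforts': array([ 5.28755882e-04, -4.05976975e+01, -2.92625588e+01, -5.22896141e-05,
        5.81587345e-03,  3.34469050e-06]), 'eef_pos': array([ 0.23374398, -0.63256208,  0.24093026]), 'tcp_rot': array([ 9.84391922e-01,  1.75986197e-01, -3.59876066e-05, -1.18381428e-03]), 'contact_force': array([-0.79257994,  0.08705402,  0.12585165]), 'wrist_torque': array([0.03012538, 0.06316005, 0.01050239]), 'finger_force': 0.0, 'opening': 1.0004338886515076}
top {'fx': 425.39549259046476, 'fy': 425.39549259046476, 'cx': 282.9213974302513, 'cy': 204.52167662661947, 'cam_to_world': array([[ 0.01263129,  0.98991624, -0.14108966,  0.40037002],
       [-0.99942306,  0.01694765,  0.02943345,  0.02708763],
       [ 0.03152779,  0.14063648,  0.98955918,  0.98529504],
       [ 0.        ,  0.        ,  0.        ,  1.        ]])}
scene {'fx': 425.268751966372, 'fy': 425.268751966372, 'cx': 280.966592993216, 'cy': 217.67955788519953, 'cam_to_world': array([[-0.02971262, -0.66391601,  0.74721663,  1.1904598 ],
       [ 0.9995413 , -0.0241187 ,  0.01831624,  0.04741208],
       [ 0.00586144,  0.7474181 ,  0.6643281 ,  0.68907289],
       [ 0.        ,  0.        ,  0.        ,  1.        ]])}
{'fx': 355.8926142538505, 'fy': 355.8926142538505, 'cx': 284.3147960109396, 'cy': 209.105742391205, 'cam_to_world': array([[ 0.34630332,  0.89796896,  0.27152488,  0.30216798],
       [-0.93812037,  0.33211043,  0.09814699, -0.60830351],
       [-0.0020433 , -0.28871165,  0.95741392,  0.37266115],
       [ 0.        ,  0.        ,  0.        ,  1.        ]])}
```

View pics/top0.png

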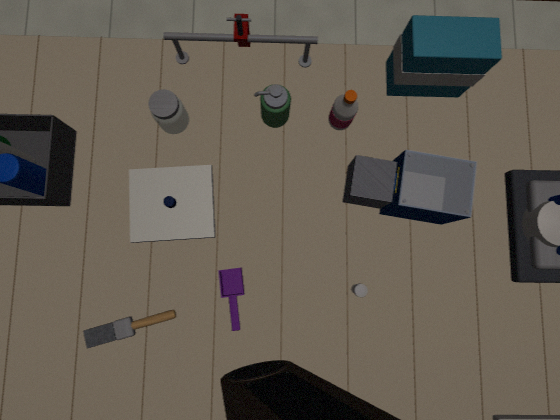

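View pics/scene0.png

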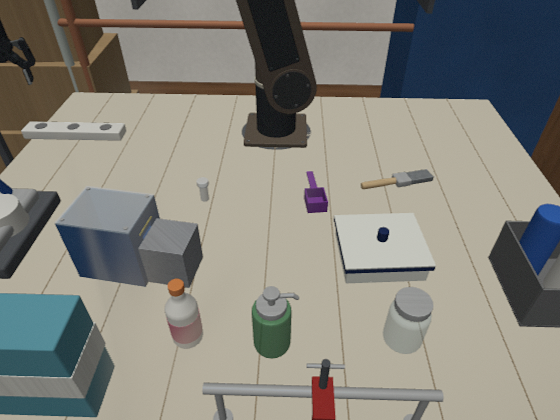

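The top view shows the lidded tin at about (171,203), the box at (435,188) with its step at (372,182) facing the tin, the scoop at (232,295) and the peg at (360,290). No black tag is visible outside the arm's shadowed area. Next I'll measure.

```bash
cat >> h.py <<'E'
def quad(mask):
    cs,_=cv2.findContours(mask.astype(np.uint8),cv2.RETR_EXTERNAL,cv2.CHAIN_APPROX_NONE)
    k=max(cs,key=cv2.contourArea); return k,cv2.minAreaRect(k)
def corners(k):
    p=cv2.convexHull(k); 
    for e in np.linspace(.01,.1,40):
        q=cv2.approxPolyDP(p,e*cv2.arcLength(p,True),True)
        if len(q)<=4: break
    return q[:,0].astype(float)
E
python3 - <<'E'
from h import *
im=cv2.imread('pics/top0.png');c=ctrl.calibration('top')
hsv=cv2.cvtColor(im,cv2.COLOR_BGR2HSV)
print(hsv[203,150],hsv[203,240],hsv[182,372],hsv[190,410],hsv[165,450],hsv[210,425])
m=np.zeros(im.shape[:2],bool); m[150:260,110:230]=True
k,r=quad(m&(hsv[...,1]<25)&(hsv[...,2]>130)); q=corners(k); print('lid',q)
P=np.array([onz(c,u,v,.053)[:2] for u,v in q]); print(P.round(4),P.mean(0))
for i in range(4): d=P[(i+1)%4]-P[i]; print(np.hypot(*d),np.degrees(np.arctan2(d[1],d[0])))
print('knob',onz(c,169.5,201.5,.078))
for n,u,v,z in [('step far left',355,155,.1),('step nr left',347,203,.1),('step fr',400,158,.1),('step nr r',392,209,.1),('boxTL',402,152,.154),('TR',474,156,.154),('BR',467,217,.154),('BL',394,208,.154),('scoop',232,280,.03),('peg',360,290,.06),('disp',275,105,.1),('bottle',340,115,.05),('jar',165,97,.11),('brushtip',175,313,.02)]:
    print(n,onz(c,u,v,z).round(3))
a=cv2.resize(im[120:240,320:500],None,fx=4,fy=4); a=cv2.convertScaleAbs(a,alpha=1.6,beta=20)
cv2.imwrite('pics/box_crop.png',a)
E
```

```text
[ 18  19 134] [ 18  57 117] [130  10  73] [  0   0 109] [111  19  92] [133 255  14]
lid [[210. 165.]
 [213. 236.]
 [131. 241.]
 [141. 169.]]
[[0.6196 0.1633]
 [0.4614 0.151 ]
 [0.4479 0.3272]
 [0.6075 0.3152]] [0.53409312 0.23916533]
0.15871200325720786 -175.5509214395144
0.176704579848438 94.3543408643903
0.15996020496291305 -4.303498307404836
0.15236388094717637 -85.42968052140571
knob [0.53210372 0.24291544 0.078     ]
step far left [ 0.637 -0.153  0.1  ]
step nr left [ 0.532 -0.135  0.1  ]
step fr [ 0.632 -0.25   0.1  ]
step nr r [ 0.521 -0.23   0.1  ]
boxTL [ 0.631 -0.238  0.154]
TR [ 0.625 -0.386  0.154]
BR [ 0.5   -0.365  0.154]
BL [ 0.516 -0.219  0.154]
scoop [0.367 0.109 0.03 ]
peg [ 0.35  -0.168  0.06 ]
disp [0.745 0.021 0.1  ]
bottle [ 0.744 -0.129  0.05 ]
jar [0.753 0.256 0.11 ]
brushtip [0.293 0.232 0.02 ]
```

View pics/box_crop.png

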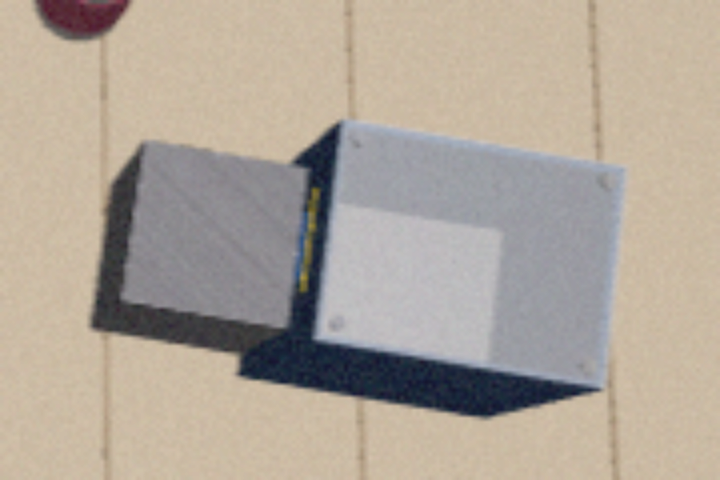

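The crop gives the box's top corners at about (345,122), (624,167), (602,388), (316,340). The step's top corners are at about (147,143), (308,168), (290,328), (122,300), and the slot is marked in yellow between them.

```bash
python3 - <<'E'
from h import *
im=cv2.imread('pics/top0.png');c=ctrl.calibration('top')
def rep(n,q,z):
    P=np.array([onz(c,u,v,z)[:2] for u,v in q]); print(n,P.round(4).tolist(),P.mean(0).round(4))
    for i in range(4): d=P[(i+1)%4]-P[i]; print('  ',np.hypot(*d).round(4),np.degrees(np.arctan2(d[1],d[0])).round(2))
f=lambda L:[(320+u/4,120+v/4) for u,v in L]
rep('box',f([(345,122),(624,167),(602,388),(316,340)]),.154)
rep('step',f([(147,143),(308,168),(290,328),(122,300)]),.1)
hsv=cv2.cvtColor(im,cv2.COLOR_BGR2HSV)
m=np.zeros(im.shape[:2],np.uint8); m[155:250,118:225]=1
b=cv2.GaussianBlur(hsv[...,1],(5,5),0)
mm=((m>0)&(b<38)).astype(np.uint8); k,r=quad(mm); print(cv2.contourArea(k),cv2.boxPoints(r).tolist()); q=corners(k); print(q.tolist()); rep('lid',q,.053)
E
```

```text
box [[0.6339, -0.2467], [0.6135, -0.3892], [0.5002, -0.3722], [0.5219, -0.2289]] [ 0.5674 -0.3093]
   0.144 -98.18
   0.1146 171.45
   0.1449 81.38
   0.1135 -9.01
step [[0.6352, -0.1567], [0.6232, -0.2437], [0.536, -0.2318], [0.5494, -0.1423]] [ 0.586  -0.1936]
   0.0878 -97.85
   0.088 172.26
   0.0905 81.45
   0.087 -9.5
6024.0 [[125.99385070800781, 168.88925170898438], [211.4523162841797, 164.14154052734375], [215.5415496826172, 237.7476806640625], [130.0830841064453, 242.49539184570312]]
[[211.0, 165.0], [213.0, 237.0], [130.0, 241.0], [129.0, 170.0]]
lid [[0.6196, 0.1611], [0.4592, 0.1509], [0.4479, 0.3293], [0.6047, 0.3414]] [0.5329 0.2457]
   0.1608 -176.37
   0.1788 93.61
   0.1572 4.39
   0.1809 -85.25
```

```bash
cat >> h.py <<'E'
def where():
    s=ctrl.get_state(); x,y,z,w=s['tcp_rot']; th=np.degrees(2*np.arctan2(y,x)); return s,s['eef_pos'],(th+180)%360-180
def go(p,yaw):
    s,e,th=where(); t=np.radians(th); d=np.array(p)-e
    tx=np.array([np.cos(t),np.sin(t)]); ty=np.array([np.sin(t),-np.cos(t)])
    tw=-((yaw-th+180)%360-180)
    print('at',e.round(4),round(th,2),'-> off',[round(float(tx@d[:2]),4),round(float(ty@d[:2]),4),round(float(-d[2]),4)],'twist',round(tw,1),'rows',int(max(np.ceil(np.linalg.norm(d)/.05),np.ceil(abs(tw)/8.59))),'t',round(s['time'],1))
E
python3 -c "
from h import *
go([.533,.244,.24],4.2)"
```

```text
at [ 0.2338 -0.6326  0.241 ] 20.27 -> off [0.5844, -0.7186, 0.001] twist 16.1 rows 19 t 0.1
```

Request:
step_arm([
  {"offset": [0.45,-0.4,-0.05],"twist": 16},
  {"offset": [0.45,-0.4,-0.05],"twist": 16},
  {"offset": [0.45,-0.4,-0.05],"twist": 16},
  {"offset": [0.45,-0.4,-0.05],"twist": 16},
  {"offset": [0.45,-0.4,-0.05],"twist": 16},
  {"offset": [0.45,-0.4,-0.05],"twist": 16},
  {"offset": [0.45,-0.4,-0.05],"twist": 16},
  {"offset": [0.45,-0.4,-0.05],"twist": 16},
  {"offset": [0.45,-0.4,-0.05],"twist": 16},
  {"offset": [0.45,-0.4,-0.05],"twist": 16},
  {"offset": [0.45,-0.4,-0.05],"twist": 16},
  {"offset": [0.45,-0.4,-0.05],"twist": 16},
], gripper=0.0854)

```text
time: 1.3
eef_pos: [0.5158, -0.1036, 0.2918]
tcp_rot: [0.999, 0.037, -0.0, -0.0]
contact_force: [0.8, -1.4, 0.4]
opening: 0.996
finger_force: 0.0
```

```bash
python3 -c "
from h import *
go([.533,.244,.2],4.2)"
```

```text
at [ 0.5158 -0.1036  0.2918] 4.27 -> off [0.043, -0.3453, 0.0918] twist 0.1 rows 8 t 1.3
```

Request:
step_arm([
  {"offset": [0.043,-0.345,0.09],"twist": 0},
  {"offset": [0.043,-0.345,0.09],"twist": 0},
  {"offset": [0.043,-0.345,0.09],"twist": 0},
  {"offset": [0.043,-0.345,0.09],"twist": 0},
  {"offset": [0.043,-0.345,0.09],"twist": 0},
  {"offset": [0.043,-0.345,0.09],"twist": 0},
  {"offset": [0.043,-0.345,0.09],"twist": 0},
  {"offset": [0.043,-0.345,0.09],"twist": 0},
  {"offset": [0.043,-0.345,0.09],"twist": 0},
  {"offset": [0.043,-0.345,0.09],"twist": 0},
])

```text
time: 2.3
eef_pos: [0.5327, 0.2409, 0.2019]
tcp_rot: [0.999, 0.037, -0.0, 0.0]
contact_force: [1.1, -0.7, -0.1]
opening: 0.997
finger_force: 0.0
```

```bash
python3 - <<'E'
from h import *
go([.533,.244,.068],4.2)
im,c=pic('wrist','w1.png')
print(proj(c,[.533,.244,.078]))
t,ct=pic('top'); cv2.imwrite('pics/t1.png',np.vstack([cv2.convertScaleAbs(t,alpha=1.6,beta=10)[:,:,:],im])[::1])
cv2.imwrite('pics/tw1.png',cv2.resize(np.hstack([cv2.convertScaleAbs(t,alpha=1.6,beta=10),im]),(800,300)))
E
```

```text
at [0.5327 0.2409 0.2019] 4.27 -> off [0.0005, -0.0031, 0.1339] twist 0.1 rows 3 t 2.3
(np.float64(278.8819900415529), np.float64(202.83964711535415))
```

View pics/tw1.png

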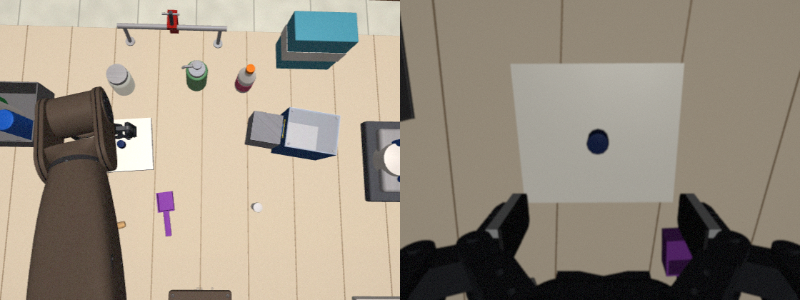

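The union of the two top views shows no black tag on the board. The wrist view shows the lid with its knob at about (277,197) full scale. I'll measure the lid from here.

```bash
python3 - <<'E'
from h import *
im=cv2.imread('pics/w1.png'); c=ctrl.calibration('wrist')
g=cv2.cvtColor(im,cv2.COLOR_BGR2HSV)
m=(cv2.GaussianBlur(g[...,1],(3,3),0)<35)&(g[...,2]>110); m[285:]=0; 
k,r=quad(m); q=corners(k); print(q.tolist())
P=np.array([onz(c,u,v,.053)[:2] for u,v in q]); print(P.round(4).tolist(),P.mean(0).round(4))
for i in range(4): d=P[(i+1)%4]-P[i]; print('  ',np.hypot(*d).round(4),np.degrees(np.arctan2(d[1],d[0])).round(2))
x,y,w,h=cv2.boundingRect(k)
kn=np.zeros(m.shape,bool); kn[150:240,240:320]=1; kn&=g[...,2]<70
k,_=quad(kn); (u,v),rad=cv2.minEnclosingCircle(k); print(u,v,rad,cv2.contourArea(k),onz(c,u,v,.078),onz(c,u,v,.07),cv2.boundingRect(k))
E
```

```text
[[397.0, 89.0], [381.0, 282.0], [179.0, 282.0], [155.0, 89.0]]
[[0.6212, 0.161], [0.4607, 0.1488], [0.4479, 0.3259], [0.608, 0.3418]] [0.5344 0.2444]
   0.1609 -175.62
   0.1776 94.15
   0.1609 5.67
   0.1813 -85.84
276.0765380859375 197.7246551513672 16.834997177124023 749.5 [0.53721196 0.24574206 0.078     ] [0.53507247 0.24577628 0.07      ] (262, 181, 30, 34)
```

Request:
step_arm([
  {"offset": [0.003,-0.004,0.04],"twist": 0},
  {"offset": [0.003,-0.004,0.08],"twist": 0},
  {"offset": [0.003,-0.004,0.11],"twist": 0},
  {"offset": [0.003,-0.004,0.125],"twist": 0},
  {"offset": [0.003,-0.004,0.131],"twist": 0},
  {"offset": [0.003,-0.004,0.135],"twist": 0},
  {"offset": [0.003,-0.004,0.135],"twist": 0},
])

```text
time: 3.1
eef_pos: [0.5364, 0.2457, 0.0683]
tcp_rot: [0.999, 0.037, 0.001, -0.0]
contact_force: [-0.2, -0.1, 0.0]
opening: 1.002
finger_force: 0.0
```

Request:
step_arm([
  {"offset": [0,0,0],"twist": 0},
  {"offset": [0,0,0],"twist": 0},
  {"offset": [0,0,0],"twist": 0},
  {"offset": [0,0,0],"twist": 0},
  {"offset": [0,0,0],"twist": 0},
  {"offset": [0,0,0],"twist": 0},
  {"offset": [0,0,0],"twist": 0},
  {"offset": [0,0,0],"twist": 0},
], gripper=0.0, grip_force=60)

```text
time: 3.9
eef_pos: [0.5358, 0.2461, 0.0677]
tcp_rot: [0.999, 0.037, 0.0, -0.0]
contact_force: [-0.2, 0.2, 5.2]
opening: 0.259
finger_force: 59.2
```

Request:
step_arm([
  {"offset": [0,0,-0.01],"twist": 0},
  {"offset": [0,0,-0.03],"twist": 0},
  {"offset": [0,0,-0.05],"twist": 0},
  {"offset": [0,0,-0.07],"twist": 0},
  {"offset": [0,0,-0.07],"twist": 0},
  {"offset": [-0.003,0.03,-0.07],"twist": 0},
  {"offset": [-0.007,0.07,-0.07],"twist": 0},
  {"offset": [-0.011,0.11,-0.07],"twist": 0},
  {"offset": [-0.015,0.15,-0.07],"twist": 0},
  {"offset": [-0.019,0.19,-0.07],"twist": 0},
  {"offset": [-0.02,0.2,-0.07],"twist": 0},
  {"offset": [-0.02,0.2,-0.07],"twist": 0},
])

```text
time: 5.1
eef_pos: [0.5294, 0.0436, 0.1355]
tcp_rot: [0.999, 0.036, -0.001, -0.0]
contact_force: [0.3, 1.2, -1.6]
opening: 0.255
finger_force: 59.5
```

```bash
python3 - <<'E'
from h import *
go([.53,.045,.03],4.25)
im,c=pic('wrist'); t,_=pic('scene'); cv2.imwrite('pics/w2.png',cv2.resize(np.hstack([im,t]),(800,300)))
E
```

```text
at [0.5294 0.0436 0.1355] 4.09 -> off [0.0007, -0.0014, 0.1055] twist -0.2 rows 3 t 5.1
```

View pics/w2.png

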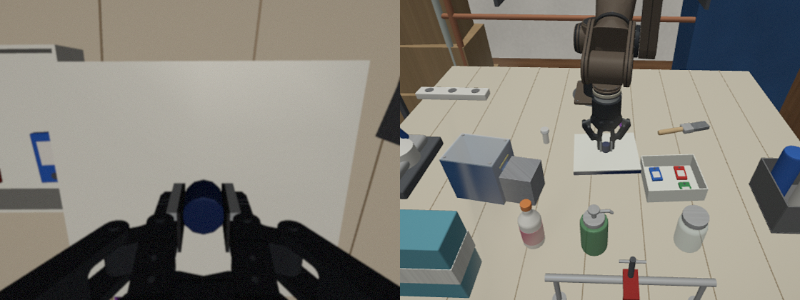

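The wrist view shows the lid held level by its knob. The scene view shows blue, red and green tags in the tin. Lower the lid.

Request:
step_arm([
  {"offset": [0,0,0.04],"twist": 0},
  {"offset": [0,0,0.08],"twist": 0},
  {"offset": [0,0,0.095],"twist": 0},
  {"offset": [0,0,0.1],"twist": 0},
  {"offset": [0,0,0.103],"twist": 0},
  {"offset": [0,0,0.105],"twist": 0},
  {"offset": [0,0,0.106],"twist": 0},
  {"offset": [0,0,0.106],"twist": 0},
])

```text
time: 6.0
eef_pos: [0.5312, 0.0448, 0.0321]
tcp_rot: [0.999, 0.037, 0.001, 0.0]
contact_force: [-0.5, -0.0, -1.5]
opening: 0.256
finger_force: 59.6
```

Request:
step_arm([
  {"offset": [0,0,0],"twist": 0},
  {"offset": [0,0,0],"twist": 0},
  {"offset": [0,0,0],"twist": 0},
  {"offset": [0,0,0],"twist": 0},
  {"offset": [0,0,0],"twist": 0},
  {"offset": [0,0,0],"twist": 0},
], gripper=0.0854)

```text
time: 6.6
eef_pos: [0.5304, 0.0448, 0.031]
tcp_rot: [0.999, 0.037, 0.0, -0.0]
contact_force: [-0.2, -0.0, 0.3]
opening: 1.001
finger_force: 0.0
```

Request:
step_arm([
  {"offset": [0,0,-0.03],"twist": 0},
  {"offset": [0,0,-0.08],"twist": 0},
  {"offset": [0,0,-0.13],"twist": 0},
  {"offset": [0,0,-0.18],"twist": 0},
  {"offset": [0.005,-0.05,-0.2],"twist": 0},
  {"offset": [0.01,-0.1,-0.2],"twist": 0},
  {"offset": [0.015,-0.15,-0.2],"twist": 0},
  {"offset": [0.019,-0.2,-0.2],"twist": 0},
  {"offset": [0.019,-0.2,-0.2],"twist": 0},
  {"offset": [0.019,-0.2,-0.2],"twist": 0},
])

```text
time: 7.6
eef_pos: [0.5339, 0.2469, 0.2306]
tcp_rot: [0.999, 0.039, -0.0, 0.0]
contact_force: [0.0, 1.0, -0.5]
opening: 0.999
finger_force: 0.0
```

```bash
cat >> h.py <<'E'
HUE={'red':[(0,8),(172,180)],'yellow':[(20,35)],'green':[(50,85)],'blue':[(102,125)]}
def tags(im,c,z=.011,smin=110,vmin=35):
    g=cv2.cvtColor(im,cv2.COLOR_BGR2HSV); out={}
    for n,rs in HUE.items():
        m=np.zeros(g.shape[:2],bool)
        for a,b in rs: m|=(g[...,0]>=a)&(g[...,0]<=b)
        m&=(g[...,1]>smin)&(g[...,2]>vmin)
        cs,_=cv2.findContours(m.astype(np.uint8),cv2.RETR_EXTERNAL,cv2.CHAIN_APPROX_NONE)
        for k in cs:
            if cv2.contourArea(k)<600: continue
            P=np.array([onz(c,u,v,z)[:2] for u,v in k[:,0]])
            (x,y),(w,h),a=cv2.minAreaRect((P*1000).astype(np.float32))
            if w<h: w,h,a=h,w,a+90
            a=(a+90)%180-90
            print(n,'ctr',round(x/1000,4),round(y/1000,4),'size',round(w,1),round(h,1),'yaw',round(a,1),'px',cv2.boundingRect(k))
E
python3 - <<'E'
from h import *
im,c=pic('wrist','w3.png'); tags(im,c); print(where())
t,ct=pic('top'); print(ct['cx'])
E
```

```text
red ctr 0.4962 0.2822 size 55.1 31.8 yaw 1.9 px (231, 184, 32, 52)
green ctr 0.5666 0.2872 size 53.0 31.4 yaw 5.3 px (227, 113, 35, 56)
blue ctr 0.5042 0.2041 size 54.4 31.8 yaw 6.9 px (307, 183, 32, 51)
({'time': 7.65, 'qpos': array([ 2.58882211e-01,  1.06633163e-01,  1.80704411e+00, -7.19050703e-04,
        1.22875656e+00,  1.75428244e+00]), 'dq': array([-0.03444771, -0.01035999,  0.0105424 ,  0.0007744 ,  0.00072139,
        0.0010407 ]), 'joint_efforts': array([ 9.68027562e-01, -3.29707217e+01, -2.89749187e+01,  4.74676536e-02,
       -6.03808687e-03,  8.42646172e-03]), 'eef_pos': array([0.53410776, 0.24565632, 0.23060757]), 'tcp_rot': array([ 9.99284810e-01,  3.78097589e-02, -3.36046998e-04,  4.22668792e-04]), 'contact_force': array([ 0.20732704, -0.56777268,  0.23139089]), 'wrist_torque': array([ 0.03156733, -0.04825542,  0.04011351]), 'finger_force': 0.0, 'opening': 0.9988742795892136}, array([0.53410776, 0.24565632, 0.23060757]), np.float64(4.333712834408971))
282.9213974302513
```

View pics/w3.png

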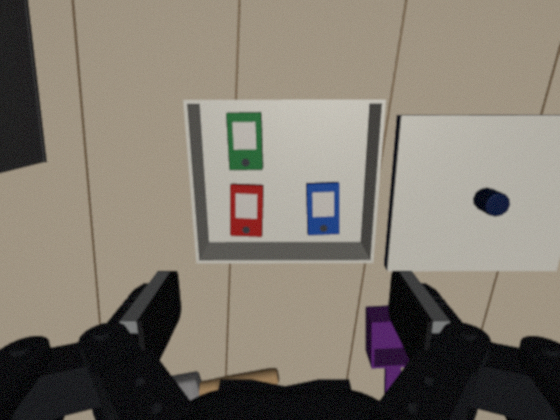

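The tin holds red (247,210), green (245,141) and blue (323,209); yellow is absent. Sizes and positions agree with the description, so I'll grasp red first.

```bash
python3 - <<'E'
from h import *
go([.5042,.2825,.06],1.9)
E
```

```text
at [0.5343 0.2449 0.2306] 4.25 -> off [-0.0272, -0.0398, 0.1706] twist 2.3 rows 4 t 7.7
```

Request:
step_arm([
  {"offset": [-0.027,-0.039,0.04],"twist": 2.3},
  {"offset": [-0.027,-0.039,0.04],"twist": 2.3},
  {"offset": [-0.027,-0.039,0.09],"twist": 2.3},
  {"offset": [-0.027,-0.039,0.13],"twist": 2.3},
  {"offset": [-0.027,-0.039,0.15],"twist": 2.3},
  {"offset": [-0.027,-0.039,0.17],"twist": 2.3},
  {"offset": [-0.027,-0.039,0.17],"twist": 2.3},
  {"offset": [-0.027,-0.039,0.17],"twist": 2.3},
], gripper=0.046)

```text
time: 8.5
eef_pos: [0.5051, 0.2815, 0.0613]
tcp_rot: [1.0, 0.017, -0.0, 0.0]
contact_force: [-0.2, -0.1, -0.5]
opening: 0.539
finger_force: 0.0
```

```bash
python3 - <<'E'
from h import *
go([.5042,.2825,.0145],1.9)
im,c=pic('wrist','w4.png'); tags(im,c)
E
```

```text
at [0.5051 0.2815 0.0613] 1.9 -> off [-0.0009, -0.001, 0.0468] twist -0.0 rows 1 t 8.5
red ctr 0.4965 0.2828 size 55.5 32.9 yaw 2.1 px (249, 207, 62, 93)
green ctr 0.5664 0.2876 size 54.0 32.2 yaw 5.0 px (238, 66, 71, 115)
blue ctr 0.5043 0.2048 size 55.7 33.8 yaw 6.9 px (391, 196, 65, 97)
```

View pics/w4.png

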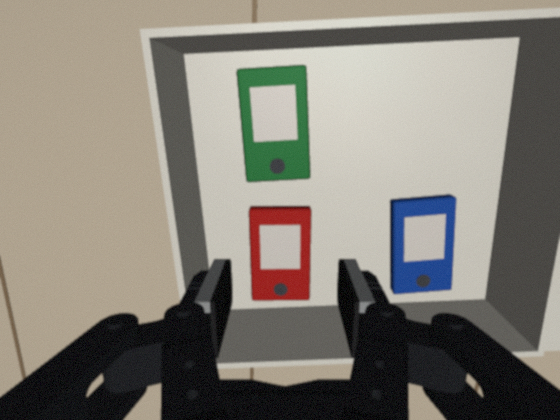

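The red tag is centred between the fingers, which clear the left wall. Descend and grip.

Request:
step_arm([
  {"offset": [-0.001,-0.001,0.015],"twist": 0},
  {"offset": [-0.001,-0.001,0.03],"twist": 0},
  {"offset": [-0.001,-0.001,0.038],"twist": 0},
  {"offset": [-0.001,-0.001,0.043],"twist": 0},
  {"offset": [-0.001,-0.001,0.0465],"twist": 0},
  {"offset": [-0.001,-0.001,0.0465],"twist": 0},
])

```text
time: 9.15
eef_pos: [0.5026, 0.2835, 0.0169]
tcp_rot: [1.0, 0.019, -0.003, 0.001]
contact_force: [-11.7, -6.1, 19.1]
opening: 0.539
finger_force: 9.6
```

Request:
step_arm([
  {"offset": [0,0,0],"twist": 0},
  {"offset": [0,0,0],"twist": 0},
  {"offset": [0,0,0],"twist": 0},
  {"offset": [0,0,0],"twist": 0},
  {"offset": [0,0,0],"twist": 0},
  {"offset": [0,0,0],"twist": 0},
], gripper=0.0, grip_force=50)

```text
time: 9.75
eef_pos: [0.5047, 0.2844, 0.0168]
tcp_rot: [1.0, 0.017, 0.001, -0.001]
contact_force: [-2.1, -0.5, 10.4]
opening: 0.379
finger_force: 48.9
```

Red is gripped; the tips touched the floor at TCP z 0.017, so I'll use 0.018 next time. Carry it to in front of the slot.

Request:
step_arm([
  {"offset": [0,0,-0.015],"twist": 0},
  {"offset": [0,0,-0.05],"twist": 0},
  {"offset": [0,0,-0.1],"twist": 0},
  {"offset": [0,0,-0.15],"twist": 0},
  {"offset": [0.0,0.0,-0.185],"twist": 0},
  {"offset": [0.0,0.0,-0.185],"twist": 0},
])

```text
time: 10.35
eef_pos: [0.507, 0.2849, 0.2075]
tcp_rot: [1.0, 0.017, 0.007, -0.002]
contact_force: [-0.2, -0.1, -0.4]
opening: 0.375
finger_force: 50.1
```

Request:
step_arm([
  {"offset": [0.069,0.437,0],"twist": -79.6},
  {"offset": [0.069,0.437,0],"twist": -79.6},
  {"offset": [0.069,0.437,0],"twist": -79.6},
  {"offset": [0.069,0.437,0],"twist": -79.6},
  {"offset": [0.069,0.437,0],"twist": -79.6},
  {"offset": [0.069,0.437,0],"twist": -79.6},
  {"offset": [0.069,0.437,0],"twist": -79.6},
  {"offset": [0.069,0.437,0],"twist": -79.6},
  {"offset": [0.069,0.437,0],"twist": -79.6},
  {"offset": [0.069,0.437,0],"twist": -79.6},
  {"offset": [0.069,0.437,0],"twist": -79.6},
  {"offset": [0.069,0.437,0],"twist": -79.6},
])

```text
time: 11.55
eef_pos: [0.5868, -0.1507, 0.1983]
tcp_rot: [0.758, 0.652, -0.0, -0.001]
contact_force: [0.4, 0.2, -0.8]
opening: 0.374
finger_force: 50.1
```

```bash
python3 - <<'E'
from h import *
go([.588,-.167,.12],81.5)
im,c=pic('wrist','w5.png'); tags(im,c,.19)
for d in [0,.045]: print(proj(c,[.578+.148*d,-.2365+.989*d,.1]))
E
```

```text
at [ 0.5868 -0.1507  0.1983] 81.4 -> off [-0.0159, 0.0036, 0.0783] twist -0.1 rows 2 t 11.6
red ctr 0.5846 -0.1604 size 58.8 35.1 yaw 81.4 px (245, 234, 80, 119)
red ctr 0.6644 -0.1038 size 27.2 19.6 yaw 70.9 px (440, 110, 63, 70)
blue ctr 0.5805 -0.1878 size 50.1 24.8 yaw -8.5 px (231, 326, 107, 46)
(np.float64(290.90639470433007), np.float64(323.7356131754085))
(np.float64(291.1373199755547), np.float64(268.98643046165637))
```

View pics/w5.png

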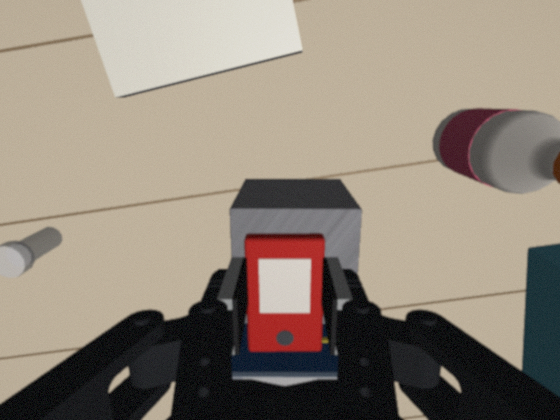

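Red is held square to the step, whose outer top edge spans (232,207) to (360,207). I'll check the step's lateral centre from that edge.

```bash
python3 - <<'E'
from h import *
im=cv2.imread('pics/w5.png'); c=ctrl.calibration('wrist')
g=cv2.cvtColor(im,cv2.COLOR_BGR2GRAY).astype(float)
g=cv2.GaussianBlur(g,(3,3),0)
for v in (215,222,229,236):
    r=g[v]; d=np.diff(r); a=200+np.argmax(np.abs(d[200:255])); b=330+np.argmax(np.abs(d[330:385])); 
    A=onz(c,a+.5,v,.1);B=onz(c,b+.5,v,.1); print(v,a,b,A[:2].round(4),B[:2].round(4),np.hypot(*(A-B)[:2]).round(4),((A+B)/2)[:2].round(4),np.degrees(np.arctan2(*(B-A)[:2])).round(2))
for u in (245,270,300,330,350):
    d=np.diff(g[190:228,u]); v=190+np.argmax(d); print(u,v,onz(c,u,v+.5,.1)[:2].round(4))
cen=np.array([.5674,-.3093]);
for yaw in (-98.5,): 
    x=np.array([np.cos(np.radians(yaw)),np.sin(np.radians(yaw))]); print('pred step outer',cen-.164*x,'slot',cen-.074*x)
E
```

```text
215 229 361 [ 0.5491 -0.1452] [ 0.6377 -0.1585] 0.0896 [ 0.5934 -0.1518] 98.49
222 229 361 [ 0.5482 -0.1502] [ 0.6373 -0.1635] 0.0901 [ 0.5927 -0.1568] 98.48
229 229 360 [ 0.5472 -0.1552] [ 0.6362 -0.1684] 0.09 [ 0.5917 -0.1618] 98.48
236 245 360 [ 0.5572 -0.1618] [ 0.6358 -0.1736] 0.0795 [ 0.5965 -0.1677] 98.48
245 208 [ 0.5604 -0.1423]
270 208 [ 0.5771 -0.1447]
300 208 [ 0.5971 -0.1477]
330 208 [ 0.6171 -0.1507]
350 208 [ 0.6305 -0.1527]
pred step outer [ 0.59164074 -0.1471014 ] slot [ 0.5783379  -0.23611283]
```

```bash
cat >> h.py <<'E'
SLOT=np.array([.5792,-.2361]); U=np.array([.1478,.989])
def gob(d,z): go([*(SLOT+d*U),z],81.5)
E
python3 -c "
from h import *
gob(.07,.116)"
```

```text
at [ 0.5869 -0.1499  0.1985] 81.49 -> off [-0.0164, 0.0051, 0.0825] twist -0.0 rows 2 t 11.6
```

Position, descend, then advance to d=0.018 (tool x −0.052 further).

Request:
step_arm([
  {"offset": [-0.0165,0.005,0.02],"twist": 0},
  {"offset": [-0.0165,0.005,0.05],"twist": 0},
  {"offset": [-0.0165,0.005,0.07],"twist": 0},
  {"offset": [-0.0165,0.005,0.08],"twist": 0},
  {"offset": [-0.0165,0.005,0.0825],"twist": 0},
  {"offset": [-0.0165,0.005,0.0825],"twist": 0},
  {"offset": [-0.0165,0.005,0.0825],"twist": 0},
])

```text
time: 12.3
eef_pos: [0.591, -0.1678, 0.1186]
tcp_rot: [0.757, 0.653, 0.001, 0.001]
contact_force: [0.1, 0.8, -0.6]
opening: 0.373
finger_force: 50.1
```

```bash
python3 - <<'E'
from h import *
gob(.018,.116); print(ctrl.get_state()['contact_force'])
im,c=pic('wrist','w6.png'); cv2.imwrite('pics/w6c.png',cv2.resize(im[200:420,150:430],None,fx=2.5,fy=2.5))
E
```

```text
at [ 0.591  -0.1678  0.1186] 81.6 -> off [-0.0513, -0.0016, 0.0026] twist 0.1 rows 2 t 12.3
[ 0.09594626  0.78982445 -0.64729188]
```

View pics/w6c.png

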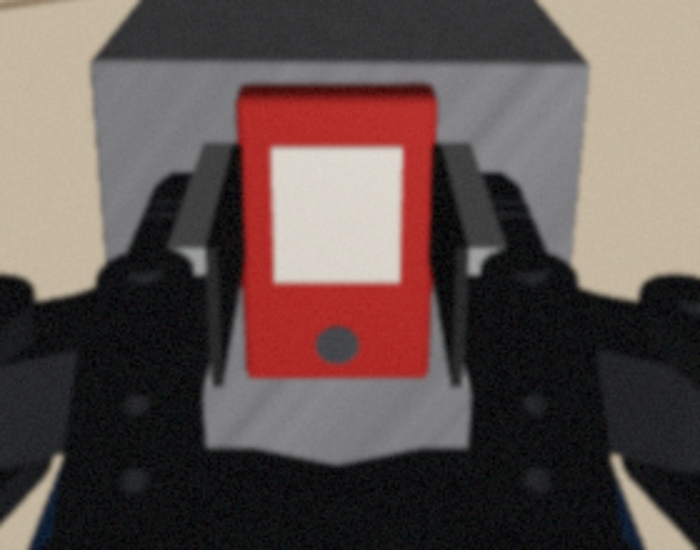

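The tag is centred on the step (tag middle at 338, step middle at 340 in the crop), so the lateral position is good. Advance.

Request:
step_arm([
  {"offset": [-0.01,-0.0005,0.0015],"twist": 0},
  {"offset": [-0.02,-0.0005,0.002],"twist": 0},
  {"offset": [-0.027,-0.0005,0.002],"twist": 0},
  {"offset": [-0.033,-0.0005,0.002],"twist": 0},
  {"offset": [-0.038,-0.0005,0.002],"twist": 0},
  {"offset": [-0.043,-0.0005,0.002],"twist": 0},
  {"offset": [-0.047,-0.0005,0.002],"twist": 0},
  {"offset": [-0.051,-0.0005,0.002],"twist": 0},
  {"offset": [-0.051,-0.0005,0.002],"twist": 0},
])

```text
time: 13.25
eef_pos: [0.582, -0.2187, 0.115]
tcp_rot: [0.757, 0.653, -0.0, 0.0]
contact_force: [-0.6, 0.1, -0.2]
opening: 0.376
finger_force: 52.0
```

```bash
python3 - <<'E'
from h import *
gob(.018,.116); print(ctrl.get_state()['contact_force'])
im,c=pic('wrist','w7.png'); cv2.imwrite('pics/w7c.png',cv2.resize(im[200:420,150:430],None,fx=2.5,fy=2.5))
E
```

```text
at [ 0.582  -0.2187  0.115 ] 81.55 -> off [0.0004, -0.0002, -0.001] twist 0.0 rows 1 t 13.2
[-0.60540554  0.11918515 -0.19665319]
```

View pics/w7c.png

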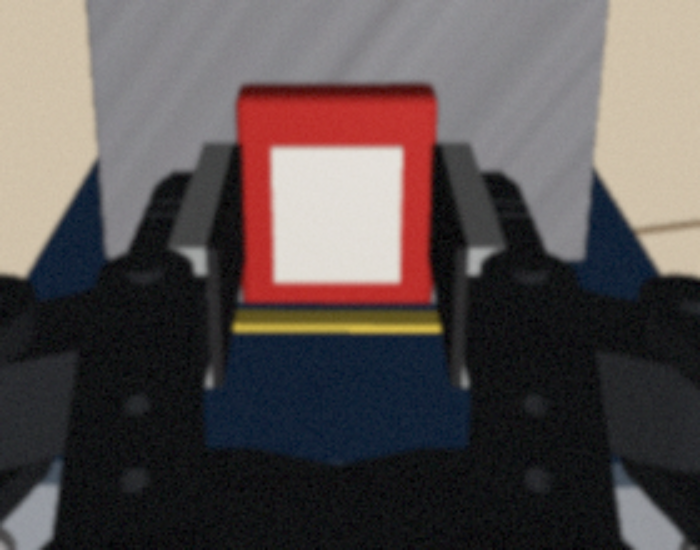

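The tag's front end is in the slot with no force. Advance a little more, release, and retreat.

Request:
step_arm([
  {"offset": [-0.002,0,0],"twist": 0},
  {"offset": [-0.004,0,0],"twist": 0},
  {"offset": [-0.004,0,0],"twist": 0},
])

```text
time: 13.6
eef_pos: [0.5815, -0.2221, 0.115]
tcp_rot: [0.757, 0.653, 0.0, -0.0]
contact_force: [0.2, 1.8, -0.5]
opening: 0.376
finger_force: 52.0
```

Request:
step_arm([
  {"offset": [0,0,0],"twist": 0},
  {"offset": [0,0,0],"twist": 0},
  {"offset": [0,0,0],"twist": 0},
  {"offset": [0,0,0],"twist": 0},
  {"offset": [0.02,0,0],"twist": 0},
  {"offset": [0.05,0,-0.002],"twist": 0},
  {"offset": [0.055,0,-0.004],"twist": 0},
  {"offset": [0.055,0,-0.004],"twist": 0},
], gripper=0.046)

```text
time: 14.4
eef_pos: [0.5898, -0.1674, 0.1194]
tcp_rot: [0.757, 0.654, -0.0, 0.001]
contact_force: [1.0, -0.7, 0.2]
opening: 0.537
finger_force: 0.0
```

Request:
step_arm([
  {"offset": [0,0,0],"twist": 0},
  {"offset": [0,0,0],"twist": 0},
  {"offset": [0,0,0],"twist": 0},
  {"offset": [0,0,0],"twist": 0},
], gripper=0.012, grip_force=50)

```text
time: 14.8
eef_pos: [0.5894, -0.1684, 0.1189]
tcp_rot: [0.757, 0.653, -0.0, -0.0]
contact_force: [-0.1, -0.5, 0.7]
opening: 0.141
finger_force: 0.0
```

```bash
python3 - <<'E'
from h import *
gob(.012,.118); print(ctrl.get_state()['contact_force'],ctrl.get_state()['opening'])
im,c=pic('wrist','w8.png'); tags(im,c,.108); cv2.imwrite('pics/w8c.png',cv2.resize(im[200:420,150:430],None,fx=2.5,fy=2.5))
E
```

```text
at [ 0.5894 -0.1684  0.1189] 81.52 -> off [-0.0564, -0.0001, 0.0009] twist 0.0 rows 2 t 14.8
[-0.10136381 -0.53026182  0.73383654] 0.14139785351760412
red ctr 0.5831 -0.2058 size 22.9 12.9 yaw -8.5 px (260, 334, 49, 24)
red ctr 0.6905 -0.125 size 42.1 28.0 yaw -85.9 px (486, 81, 74, 104)
```

View pics/w8c.png

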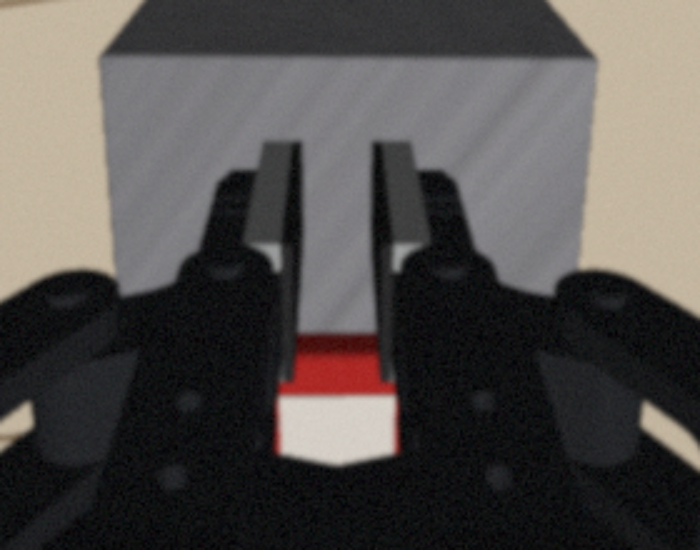

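The red tag stays in the slot with its rear end ahead of the fingers. Push.

Request:
step_arm([
  {"offset": [-0.015,0,0.001],"twist": 0},
  {"offset": [-0.022,0,0.001],"twist": 0},
  {"offset": [-0.028,0,0.001],"twist": 0},
  {"offset": [-0.034,0,0.001],"twist": 0},
  {"offset": [-0.04,0,0.001],"twist": 0},
  {"offset": [-0.046,0,0.001],"twist": 0},
  {"offset": [-0.05,0,0.001],"twist": 0},
  {"offset": [-0.053,0,0.001],"twist": 0},
  {"offset": [-0.055,0,0.001],"twist": 0},
  {"offset": [-0.056,0,0.001],"twist": 0},
  {"offset": [-0.057,0,0.001],"twist": 0},
  {"offset": [-0.057,0,0.001],"twist": 0},
])

```text
time: 16.05
eef_pos: [0.5818, -0.2223, 0.1184]
tcp_rot: [0.757, 0.653, 0.001, -0.001]
contact_force: [1.0, 6.9, 4.3]
opening: 0.142
finger_force: 0.9
```

```bash
python3 - <<'E'
from h import *
gob(.0,.118); print(ctrl.get_state()['contact_force'],ctrl.get_state()['opening'])
im,c=pic('wrist','w9.png'); tags(im,c,.108); a=im[200:420,150:430]
t,_=pic('top'); b=t[120:240,320:480]
cv2.imwrite('pics/w9c.png',np.hstack([cv2.resize(a,(400,314)),cv2.convertScaleAbs(cv2.resize(b,(400,314)),alpha=1.6,beta=15)]))
E
```

```text
at [ 0.5818 -0.2223  0.1184] 81.55 -> off [-0.0141, -0.0005, 0.0004] twist 0.1 rows 1 t 16.1
[0.98300618 6.94727257 4.26115863] 0.14239287572563936
red ctr 0.5792 -0.2344 size 13.7 11.7 yaw -8.5 px (269, 287, 31, 24)
red ctr 0.6839 -0.1437 size 31.2 20.9 yaw -86.0 px (501, 0, 59, 84)
blue ctr 0.5755 -0.259 size 25.5 23.1 yaw 81.5 px (260, 322, 49, 47)
blue ctr 0.6224 -0.2459 size 37.0 26.0 yaw -63.8 px (340, 263, 86, 62)
blue ctr 0.538 -0.2308 size 35.3 24.8 yaw 48.1 px (151, 260, 79, 60)
```

View pics/w9c.png

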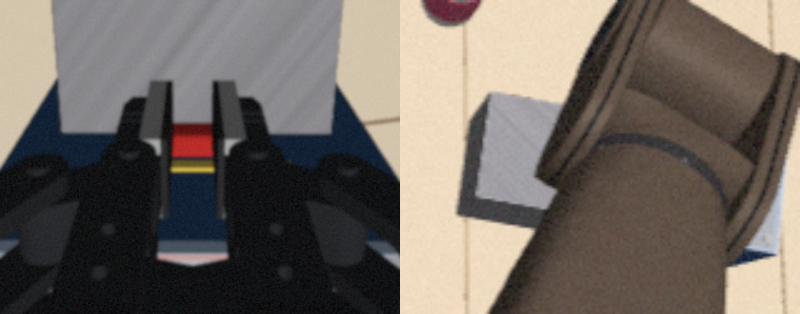

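The rear end is now about 3 mm outside the face with 7 N on the fingers. Push slightly more, then back off and look.

Request:
step_arm([
  {"offset": [-0.001,0,0],"twist": 0},
  {"offset": [-0.002,0,0],"twist": 0},
  {"offset": [-0.003,0,0],"twist": 0},
  {"offset": [-0.003,0,0],"twist": 0},
])

```text
time: 16.55
eef_pos: [0.5817, -0.2222, 0.1185]
tcp_rot: [0.757, 0.653, 0.003, -0.003]
contact_force: [1.9, 16.0, 6.4]
opening: 0.138
finger_force: 0.5
```

Request:
step_arm([
  {"offset": [0.02,0,0],"twist": 0},
  {"offset": [0.05,0,0],"twist": 0},
  {"offset": [0.05,0,0],"twist": 0},
])

```text
time: 16.85
eef_pos: [0.5877, -0.1749, 0.1172]
tcp_rot: [0.756, 0.655, -0.0, -0.001]
contact_force: [-0.7, 0.5, -1.1]
opening: 0.137
finger_force: 0.0
```

```bash
python3 - <<'E'
from h import *
gob(.0,.118); print(ctrl.get_state()['contact_force'],ctrl.get_state()['opening'])
im,c=pic('wrist','w10.png'); tags(im,c,.108); a=im[200:420,150:430]
t,_=pic('scene'); b=t[170:290,50:210]
cv2.imwrite('pics/w10c.png',np.hstack([cv2.resize(a,(400,314)),cv2.convertScaleAbs(cv2.resize(b,(400,314)),alpha=1.6,beta=15)]))
E
```

```text
at [ 0.5877 -0.1749  0.1172] 81.77 -> off [-0.0617, 0.0003, -0.0008] twist 0.3 rows 2 t 16.9
[-0.69956027  0.54743766 -1.06067922] 0.1370330318548758
red ctr 0.6883 -0.1265 size 39.9 25.4 yaw -85.7 px (492, 70, 68, 103)
```

View pics/w10c.png

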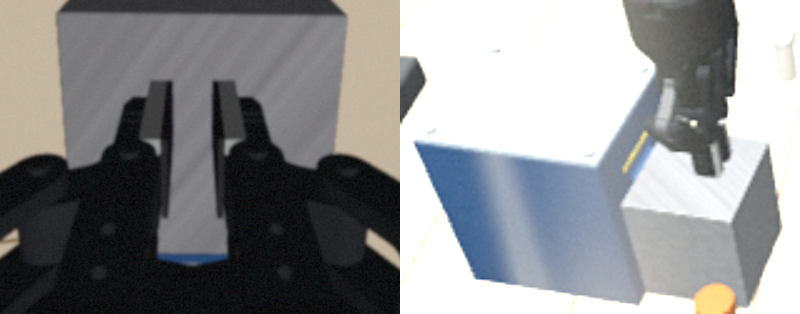

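Red is in the box and the step is clear. Return to the tin for blue.

Request:
step_arm([
  {"offset": [0.01,0,-0.045],"twist": 0},
  {"offset": [0.02,0,-0.083],"twist": 0},
  {"offset": [0.366,-0.129,-0.083],"twist": 74.9},
  {"offset": [0.366,-0.129,-0.083],"twist": 74.9},
  {"offset": [0.366,-0.129,-0.083],"twist": 74.9},
  {"offset": [0.366,-0.129,-0.083],"twist": 74.9},
  {"offset": [0.366,-0.129,-0.083],"twist": 74.9},
  {"offset": [0.366,-0.129,-0.083],"twist": 74.9},
  {"offset": [0.366,-0.129,-0.083],"twist": 74.9},
  {"offset": [0.366,-0.129,-0.083],"twist": 74.9},
  {"offset": [0.366,-0.129,-0.083],"twist": 74.9},
  {"offset": [0.366,-0.129,-0.083],"twist": 74.9},
], gripper=0.046)

```text
time: 18.15
eef_pos: [0.5142, 0.2034, 0.2009]
tcp_rot: [0.998, 0.059, 0.0, 0.0]
contact_force: [-0.3, 0.3, 0.3]
opening: 0.535
finger_force: 0.0
```

```bash
python3 - <<'E'
from h import *
im,c=pic('wrist','w11.png'); tags(im,c)
go([.5122,.2068,.06],6.9);go([.5122,.2068,.018],6.9); print(ctrl.get_state()['opening'])
E
```

```text
green ctr 0.5664 0.2869 size 53.1 32.1 yaw 5.0 px (176, 83, 39, 64)
blue ctr 0.5039 0.2037 size 53.8 32.1 yaw 6.7 px (264, 166, 36, 57)
at [0.5144 0.2028 0.2009] 6.75 -> off [-0.0017, -0.0043, 0.1409] twist -0.2 rows 3 t 18.2
at [0.5144 0.2028 0.2009] 6.75 -> off [-0.0017, -0.0043, 0.1829] twist -0.2 rows 4 t 18.2
0.5429610063308621
```

Request:
step_arm([
  {"offset": [-0.002,-0.0035,0.05],"twist": 0},
  {"offset": [-0.002,-0.0035,0.1],"twist": 0},
  {"offset": [-0.002,-0.0035,0.13],"twist": 0},
  {"offset": [-0.002,-0.0035,0.15],"twist": 0},
  {"offset": [-0.002,-0.0035,0.165],"twist": 0},
  {"offset": [-0.002,-0.0035,0.175],"twist": 0},
  {"offset": [-0.002,-0.0035,0.181],"twist": 0},
  {"offset": [-0.002,-0.0035,0.183],"twist": 0},
  {"offset": [-0.002,-0.0035,0.183],"twist": 0},
])

```text
time: 19.1
eef_pos: [0.5123, 0.2065, 0.0186]
tcp_rot: [0.998, 0.058, 0.001, -0.0]
contact_force: [-0.4, 0.6, -0.8]
opening: 0.538
finger_force: 0.0
```

Request:
step_arm([
  {"offset": [0,0,0],"twist": 0},
  {"offset": [0,0,0],"twist": 0},
  {"offset": [0,0,0],"twist": 0},
  {"offset": [0,0,0],"twist": 0},
  {"offset": [0,0,0],"twist": 0},
  {"offset": [0,0,0],"twist": 0},
], gripper=0.0, grip_force=50)

```text
time: 19.7
eef_pos: [0.5127, 0.2068, 0.0194]
tcp_rot: [0.998, 0.058, 0.001, -0.0]
contact_force: [-0.6, 0.1, 5.2]
opening: 0.363
finger_force: 49.5
```

Request:
step_arm([
  {"offset": [0,0,-0.015],"twist": 0},
  {"offset": [0,0,-0.05],"twist": 0},
  {"offset": [0,0,-0.1],"twist": 0},
  {"offset": [0,0,-0.15],"twist": 0},
  {"offset": [0.0,0.0,-0.182],"twist": 0},
  {"offset": [0.0,0.0,-0.182],"twist": 0},
])

```text
time: 20.3
eef_pos: [0.515, 0.2074, 0.2077]
tcp_rot: [0.998, 0.058, 0.007, -0.001]
contact_force: [0.2, -0.3, -0.1]
opening: 0.363
finger_force: 49.6
```

```bash
python3 - <<'E'
from h import *
im,c=pic('wrist','w12.png'); z=where()[1][2]-.007; print(z); tags(im,c,z)
gob(.075,.2)
E
```

```text
0.19711360048760088
green ctr 0.5773 0.2461 size 23.1 13.9 yaw 5.1 px (183, 88, 38, 62)
blue ctr 0.5063 0.2054 size 56.4 34.3 yaw 6.7 px (245, 233, 79, 114)
at [0.5133 0.207  0.2041] 6.68 -> off [0.0336, 0.3753, 0.0041] twist -74.8 rows 9 t 20.4
```

Blue is held, 8 mm ahead of the TCP. Carry it over.

Request:
step_arm([
  {"offset": [0.0335,0.375,0.004],"twist": -74.8},
  {"offset": [0.0335,0.375,0.004],"twist": -74.8},
  {"offset": [0.0335,0.375,0.004],"twist": -74.8},
  {"offset": [0.0335,0.375,0.004],"twist": -74.8},
  {"offset": [0.0335,0.375,0.004],"twist": -74.8},
  {"offset": [0.0335,0.375,0.004],"twist": -74.8},
  {"offset": [0.0335,0.375,0.004],"twist": -74.8},
  {"offset": [0.0335,0.375,0.004],"twist": -74.8},
  {"offset": [0.0335,0.375,0.004],"twist": -74.8},
  {"offset": [0.0335,0.375,0.004],"twist": -74.8},
  {"offset": [0.0335,0.375,0.004],"twist": -74.8},
  {"offset": [0.0335,0.375,0.004],"twist": -74.8},
])

```text
time: 21.55
eef_pos: [0.588, -0.1608, 0.195]
tcp_rot: [0.758, 0.652, -0.0, -0.001]
contact_force: [0.2, -0.5, -0.4]
opening: 0.36
finger_force: 49.6
```

```bash
python3 - <<'E'
from h import *
gob(.07,.118);print(ctrl.get_state()['opening'])
im,c=pic('wrist','w13.png'); z=where()[1][2]-.007; tags(im,c,z)
E
```

```text
at [ 0.588  -0.1608  0.195 ] 81.43 -> off [-0.0058, 0.0025, 0.077] twist -0.1 rows 2 t 21.6
0.35954824401162794
red ctr 0.6648 -0.1091 size 26.9 19.4 yaw 72.2 px (440, 97, 63, 72)
blue ctr 0.5855 -0.1718 size 64.5 48.5 yaw 81.5 px (232, 232, 105, 131)
```

Request:
step_arm([
  {"offset": [-0.006,0.0025,0.03],"twist": 0},
  {"offset": [-0.006,0.0025,0.06],"twist": 0},
  {"offset": [-0.006,0.0025,0.072],"twist": 0},
  {"offset": [-0.006,0.0025,0.077],"twist": 0},
  {"offset": [-0.006,0.0025,0.077],"twist": 0},
  {"offset": [-0.006,0.0025,0.077],"twist": 0},
  {"offset": [-0.006,0.0025,0.077],"twist": 0},
  {"offset": [-0.006,0.0025,0.077],"twist": 0},
])

```text
time: 22.4
eef_pos: [0.5908, -0.1687, 0.1204]
tcp_rot: [0.758, 0.653, 0.0, 0.001]
contact_force: [0.2, 0.4, 0.0]
opening: 0.363
finger_force: 49.6
```

```bash
python3 - <<'E'
from h import *
gob(.016,.118);print(ctrl.get_state()['contact_force'])
im,c=pic('wrist','w14.png'); g=cv2.cvtColor(im,cv2.COLOR_BGR2HSV)
def sat(im,v0): return
m=((g[...,0]>100)&(g[...,0]<126)&(g[...,1]>110)&(g[...,2]>60))
for v in (245,255,300,330,345): x=np.where(m[v,200:370])[0]+200; print(v,x.min() if len(x) else 0,x.max() if len(x) else 0)
gg=cv2.GaussianBlur(cv2.cvtColor(im,cv2.COLOR_BGR2GRAY),(3,3),0).astype(float)
for v in (228,232,240): d=np.abs(np.diff(gg[v])); print(v,165+np.argmax(d[165:220]),350+np.argmax(d[350:410]))
E
```

```text
at [ 0.5908 -0.1687  0.1204] 81.47 -> off [-0.0524, -0.0015, 0.0024] twist -0.0 rows 2 t 22.4
[0.18049246 0.3984505  0.00201462]
245 245 323
255 246 322
300 249 320
330 249 321
345 250 320
228 186 384
232 186 383
240 187 383
```

The tag is aligned: tag middle at 284, step middle at 285. Insert, release and retreat.

Request:
step_arm([
  {"offset": [-0.01,-0.0007,0.0015],"twist": 0},
  {"offset": [-0.02,-0.0007,0.002],"twist": 0},
  {"offset": [-0.027,-0.0007,0.002],"twist": 0},
  {"offset": [-0.033,-0.0007,0.002],"twist": 0},
  {"offset": [-0.038,-0.0007,0.002],"twist": 0},
  {"offset": [-0.043,-0.0007,0.002],"twist": 0},
  {"offset": [-0.047,-0.0007,0.002],"twist": 0},
  {"offset": [-0.05,-0.0007,0.002],"twist": 0},
  {"offset": [-0.052,-0.0007,0.002],"twist": 0},
  {"offset": [-0.052,-0.0007,0.002],"twist": 0},
])

```text
time: 23.45
eef_pos: [0.5817, -0.2198, 0.117]
tcp_rot: [0.758, 0.653, 0.0, 0.0]
contact_force: [0.4, -0.6, 0.1]
opening: 0.361
finger_force: 49.6
```

```bash
python3 - <<'E'
from h import *
gob(.016,.118);print(ctrl.get_state()['contact_force'])
im,c=pic('wrist','w15.png'); g=cv2.cvtColor(im,cv2.COLOR_BGR2HSV)
print([ (v,g[v,284].tolist()) for v in range(230,360,8)])
E
```

```text
at [ 0.5817 -0.2198  0.117 ] 81.46 -> off [-0.0005, -0.0001, -0.001] twist -0.0 rows 1 t 23.4
[ 0.4016311  -0.5978296   0.11603384]
[(230, [128, 8, 131]), (238, [109, 185, 154]), (246, [110, 184, 179]), (254, [109, 183, 180]), (262, [15, 13, 230]), (270, [19, 12, 229]), (278, [20, 10, 228]), (286, [16, 12, 228]), (294, [21, 11, 226]), (302, [22, 12, 226]), (310, [114, 50, 195]), (318, [26, 35, 51]), (326, [24, 158, 192]), (334, [105, 168, 50]), (342, [105, 218, 48]), (350, [111, 149, 53]), (358, [105, 139, 57])]
```

Request:
step_arm([
  {"offset": [0,0,0.001],"twist": 0},
  {"offset": [0,0,0.001],"twist": 0},
  {"offset": [0,0,0.001],"twist": 0},
  {"offset": [0,0,0.001],"twist": 0},
  {"offset": [0.02,0,0],"twist": 0},
  {"offset": [0.05,0,-0.001],"twist": 0},
  {"offset": [0.055,0,-0.001],"twist": 0},
  {"offset": [0.055,0,-0.001],"twist": 0},
], gripper=0.046)

```text
time: 24.3
eef_pos: [0.59, -0.1646, 0.1181]
tcp_rot: [0.757, 0.653, -0.0, 0.0]
contact_force: [-0.5, 0.6, 0.2]
opening: 0.534
finger_force: 0.0
```

Request:
step_arm([
  {"offset": [0,0,0],"twist": 0},
  {"offset": [0,0,0],"twist": 0},
  {"offset": [0,0,0],"twist": 0},
  {"offset": [0,0,0],"twist": 0},
], gripper=0.012)

```text
time: 24.7
eef_pos: [0.5898, -0.1659, 0.118]
tcp_rot: [0.758, 0.652, -0.0, 0.0]
contact_force: [0.1, 1.1, 0.5]
opening: 0.143
finger_force: 0.0
```

```bash
python3 - <<'E'
from h import *
gob(.0115,.118);print(ctrl.get_state()['contact_force'],ctrl.get_state()['opening'])
im,c=pic('wrist','w16.png'); tags(im,c,.108)
E
```

```text
at [ 0.5898 -0.1659  0.118 ] 81.42 -> off [-0.0594, -0.0, -0.0] twist -0.1 rows 2 t 24.7
[0.13448283 1.09075126 0.45818707] 0.1434114101076615
red ctr 0.6906 -0.1241 size 42.2 27.7 yaw -86.0 px (487, 85, 73, 104)
blue ctr 0.5842 -0.2048 size 24.1 16.2 yaw -15.4 px (259, 336, 51, 31)
```

Request:
step_arm([
  {"offset": [-0.017,0,0],"twist": 0},
  {"offset": [-0.024,0,0],"twist": 0},
  {"offset": [-0.03,0,0],"twist": 0},
  {"offset": [-0.036,0,0],"twist": 0},
  {"offset": [-0.042,0,0],"twist": 0},
  {"offset": [-0.048,0,0],"twist": 0},
  {"offset": [-0.052,0,0],"twist": 0},
  {"offset": [-0.055,0,0],"twist": 0},
  {"offset": [-0.057,0,0],"twist": 0},
  {"offset": [-0.059,0,0],"twist": 0},
  {"offset": [-0.061,0,0],"twist": 0},
  {"offset": [-0.0625,0,0],"twist": 0},
])

```text
time: 25.95
eef_pos: [0.5817, -0.2222, 0.1186]
tcp_rot: [0.758, 0.652, 0.004, -0.003]
contact_force: [3.0, 20.0, 7.5]
opening: 0.138
finger_force: 0.5
```

Request:
step_arm([
  {"offset": [0.02,0,0],"twist": 0},
  {"offset": [0.05,0,0],"twist": 0},
  {"offset": [0.055,0,0],"twist": 0},
  {"offset": [0.055,0,0],"twist": 0},
])

```text
time: 26.35
eef_pos: [0.5885, -0.1721, 0.1175]
tcp_rot: [0.757, 0.653, -0.001, -0.0]
contact_force: [-0.1, -0.6, 0.8]
opening: 0.138
finger_force: 0.0
```

```bash
python3 - <<'E'
from h import *
im,c=pic('wrist','w17.png'); tags(im,c,.108)
g=cv2.cvtColor(im,cv2.COLOR_BGR2HSV)
print([ (v,g[v,284].tolist()) for v in range(250,400,8)])
g=cv2.cvtColor(cv2.imread('pics/w10.png'),cv2.COLOR_BGR2HSV)
print([ (v,g[v,284].tolist()) for v in range(340,400,8)])
go([.5744,.2885,.2],5.0)
E
```

```text
red ctr 0.689 -0.1255 size 40.4 26.5 yaw -85.8 px (489, 74, 71, 103)
[(250, [90, 2, 135]), (258, [126, 10, 131]), (266, [135, 12, 131]), (274, [130, 6, 130]), (282, [120, 6, 134]), (290, [130, 12, 132]), (298, [128, 8, 132]), (306, [150, 4, 135]), (314, [120, 4, 131]), (322, [140, 6, 125]), (330, [115, 11, 136]), (338, [128, 8, 135]), (346, [135, 8, 136]), (354, [120, 8, 135]), (362, [114, 10, 133]), (370, [130, 12, 126]), (378, [125, 12, 133]), (386, [107, 160, 51]), (394, [0, 13, 19])]
[(340, [135, 8, 130]), (348, [120, 4, 133]), (356, [120, 10, 133]), (364, [143, 8, 130]), (372, [132, 10, 130]), (380, [107, 163, 119]), (388, [150, 48, 16]), (396, [110, 164, 14])]
at [ 0.5886 -0.1729  0.1177] 81.53 -> off [0.4543, -0.082, -0.0823] twist 76.5 rows 10 t 26.4
```

Blue is in. Now green.

Request:
step_arm([
  {"offset": [0.01,0,-0.045],"twist": 0},
  {"offset": [0.454,-0.082,-0.082],"twist": 76.5},
  {"offset": [0.454,-0.082,-0.082],"twist": 76.5},
  {"offset": [0.454,-0.082,-0.082],"twist": 76.5},
  {"offset": [0.454,-0.082,-0.082],"twist": 76.5},
  {"offset": [0.454,-0.082,-0.082],"twist": 76.5},
  {"offset": [0.454,-0.082,-0.082],"twist": 76.5},
  {"offset": [0.454,-0.082,-0.082],"twist": 76.5},
  {"offset": [0.454,-0.082,-0.082],"twist": 76.5},
  {"offset": [0.454,-0.082,-0.082],"twist": 76.5},
  {"offset": [0.454,-0.082,-0.082],"twist": 76.5},
  {"offset": [0.454,-0.082,-0.082],"twist": 76.5},
], gripper=0.046)

```text
time: 27.6
eef_pos: [0.5753, 0.2907, 0.2004]
tcp_rot: [0.999, 0.045, 0.001, -0.0]
contact_force: [0.9, -0.8, 0.4]
opening: 0.534
finger_force: 0.0
```

```bash
python3 - <<'E'
from h import *
im,c=pic('wrist','w18.png'); tags(im,c)
go([.5744,.2883,.018],5); print(ctrl.get_state()['opening'])
E
```

```text
green ctr 0.5673 0.2877 size 52.6 31.3 yaw 5.1 px (269, 165, 35, 56)
at [0.5754 0.2888 0.1999] 5.11 -> off [-0.0011, 0.0004, 0.1819] twist 0.1 rows 4 t 27.6
0.5405840145251334
```

Request:
step_arm([
  {"offset": [-0.001,0.0005,0.05],"twist": 0},
  {"offset": [-0.001,0.0005,0.1],"twist": 0},
  {"offset": [-0.001,0.0005,0.13],"twist": 0},
  {"offset": [-0.001,0.0005,0.15],"twist": 0},
  {"offset": [-0.001,0.0005,0.165],"twist": 0},
  {"offset": [-0.001,0.0005,0.175],"twist": 0},
  {"offset": [-0.001,0.0005,0.18],"twist": 0},
  {"offset": [-0.001,0.0005,0.182],"twist": 0},
  {"offset": [-0.001,0.0005,0.182],"twist": 0},
], gripper=0.044)

```text
time: 28.55
eef_pos: [0.5748, 0.2879, 0.0189]
tcp_rot: [0.999, 0.043, 0.001, -0.0]
contact_force: [0.2, -0.1, 0.3]
opening: 0.518
finger_force: 0.0
```

Request:
step_arm([
  {"offset": [0,0,0],"twist": 0},
  {"offset": [0,0,0],"twist": 0},
  {"offset": [0,0,0],"twist": 0},
  {"offset": [0,0,0],"twist": 0},
  {"offset": [0,0,0],"twist": 0},
  {"offset": [0,0,0],"twist": 0},
], gripper=0.0, grip_force=50)

```text
time: 29.15
eef_pos: [0.5751, 0.2883, 0.0196]
tcp_rot: [0.999, 0.043, 0.001, -0.0]
contact_force: [-1.8, -0.8, 4.5]
opening: 0.362
finger_force: 49.8
```

Request:
step_arm([
  {"offset": [0,0,-0.015],"twist": 0},
  {"offset": [0,0,-0.05],"twist": 0},
  {"offset": [0,0,-0.1],"twist": 0},
  {"offset": [0,0,-0.15],"twist": 0},
  {"offset": [0.0,0.0,-0.182],"twist": 0},
  {"offset": [0.0,0.0,-0.182],"twist": 0},
])

```text
time: 29.75
eef_pos: [0.5771, 0.289, 0.2083]
tcp_rot: [0.999, 0.043, 0.006, -0.002]
contact_force: [0.7, 0.2, -0.0]
opening: 0.36
finger_force: 49.5
```

```bash
python3 - <<'E'
from h import *
im,c=pic('wrist','w19.png'); z=where()[1][2]-.007; print(z); tags(im,c,z)
gob(.075,.2)
E
```

```text
0.19740259783314432
green ctr 0.5692 0.2875 size 56.4 34.4 yaw 5.1 px (247, 231, 76, 114)
at [0.5755 0.2884 0.2044] 4.98 -> off [-0.0244, 0.4499, 0.0044] twist -76.5 rows 10 t 29.8
```

Request:
step_arm([
  {"offset": [-0.0245,0.45,0.004],"twist": -76.5},
  {"offset": [-0.0245,0.45,0.004],"twist": -76.5},
  {"offset": [-0.0245,0.45,0.004],"twist": -76.5},
  {"offset": [-0.0245,0.45,0.004],"twist": -76.5},
  {"offset": [-0.0245,0.45,0.004],"twist": -76.5},
  {"offset": [-0.0245,0.45,0.004],"twist": -76.5},
  {"offset": [-0.0245,0.45,0.004],"twist": -76.5},
  {"offset": [-0.0245,0.45,0.004],"twist": -76.5},
  {"offset": [-0.0245,0.45,0.004],"twist": -76.5},
  {"offset": [-0.0245,0.45,0.004],"twist": -76.5},
  {"offset": [-0.0245,0.45,0.004],"twist": -76.5},
  {"offset": [-0.0245,0.45,0.004],"twist": -76.5},
])

```text
time: 31.0
eef_pos: [0.5874, -0.1623, 0.1938]
tcp_rot: [0.758, 0.652, -0.001, -0.002]
contact_force: [-0.2, -0.1, 0.1]
opening: 0.36
finger_force: 49.6
```

```bash
python3 - <<'E'
from h import *
im,c=pic('wrist','w20.png'); z=where()[1][2]-.007; tags(im,c,z)
gob(.07,.118);print(ctrl.get_state()['opening'])
E
```

```text
red ctr 0.6652 -0.11 size 27.2 19.7 yaw 72.4 px (442, 94, 64, 73)
green ctr 0.5861 -0.169 size 56.6 33.7 yaw 80.2 px (246, 231, 78, 117)
blue ctr 0.582 -0.1963 size 47.9 18.0 yaw -10.9 px (233, 327, 104, 35)
at [ 0.5877 -0.1616  0.1942] 81.43 -> off [-0.0049, 0.0026, 0.0762] twist -0.1 rows 2 t 31.1
0.35863051589273504
```

Request:
step_arm([
  {"offset": [-0.005,0.003,0.03],"twist": 0},
  {"offset": [-0.005,0.003,0.06],"twist": 0},
  {"offset": [-0.005,0.003,0.072],"twist": 0},
  {"offset": [-0.005,0.003,0.076],"twist": 0},
  {"offset": [-0.005,0.003,0.076],"twist": 0},
  {"offset": [-0.005,0.003,0.076],"twist": 0},
  {"offset": [-0.005,0.003,0.076],"twist": 0},
  {"offset": [-0.005,0.003,0.076],"twist": 0},
])

```text
time: 31.85
eef_pos: [0.5915, -0.1683, 0.1213]
tcp_rot: [0.758, 0.653, 0.0, 0.001]
contact_force: [-0.6, -0.4, -0.9]
opening: 0.36
finger_force: 49.6
```

```bash
python3 - <<'E'
from h import *
gob(.016,.118);print(ctrl.get_state()['contact_force'],ctrl.get_state()['opening'])
im,c=pic('wrist','w21.png'); g=cv2.cvtColor(im,cv2.COLOR_BGR2HSV)
m=((g[...,0]>50)&(g[...,0]<85)&(g[...,1]>110)&(g[...,2]>60))
for v in (245,255,300,330,345): x=np.where(m[v,200:370])[0]+200; print(v,x.min() if len(x) else 0,x.max() if len(x) else 0)
gg=cv2.GaussianBlur(cv2.cvtColor(im,cv2.COLOR_BGR2GRAY),(3,3),0).astype(float)
for v in (228,232,240): d=np.abs(np.diff(gg[v])); print(v,165+np.argmax(d[165:220]),350+np.argmax(d[350:410]))
E
```

```text
at [ 0.5915 -0.1683  0.1213] 81.47 -> off [-0.0529, -0.0021, 0.0033] twist -0.0 rows 2 t 31.9
[-0.59135604 -0.41816169 -0.91329449] 0.35993137653367824
245 246 323
255 247 322
300 249 319
330 249 319
345 255 316
228 185 382
232 186 381
240 186 381
```

Request:
step_arm([
  {"offset": [-0.01,-0.0012,0.002],"twist": 0},
  {"offset": [-0.02,-0.0012,0.003],"twist": 0},
  {"offset": [-0.027,-0.0012,0.003],"twist": 0},
  {"offset": [-0.033,-0.0012,0.003],"twist": 0},
  {"offset": [-0.038,-0.0012,0.003],"twist": 0},
  {"offset": [-0.043,-0.0012,0.003],"twist": 0},
  {"offset": [-0.047,-0.0012,0.003],"twist": 0},
  {"offset": [-0.05,-0.0012,0.003],"twist": 0},
  {"offset": [-0.0525,-0.0012,0.003],"twist": 0},
  {"offset": [-0.0525,-0.0012,0.003],"twist": 0},
])

```text
time: 32.9
eef_pos: [0.5819, -0.2199, 0.117]
tcp_rot: [0.758, 0.653, -0.0, 0.0]
contact_force: [-0.5, -0.5, 0.1]
opening: 0.36
finger_force: 49.6
```

```bash
python3 - <<'E'
from h import *
gob(.016,.118);print(ctrl.get_state()['contact_force'])
im,c=pic('wrist','w22.png'); g=cv2.cvtColor(im,cv2.COLOR_BGR2HSV)
print([ (v,g[v,284].tolist()) for v in range(230,360,8)])
E
```

```text
at [ 0.5819 -0.2199  0.117 ] 81.46 -> off [-0.0004, -0.0003, -0.001] twist -0.0 rows 1 t 32.9
[-0.54191858 -0.46110804  0.10906487]
[(230, [60, 41, 75]), (238, [67, 144, 129]), (246, [67, 145, 135]), (254, [59, 51, 161]), (262, [21, 11, 228]), (270, [17, 8, 226]), (278, [20, 10, 226]), (286, [21, 11, 226]), (294, [17, 16, 225]), (302, [18, 11, 226]), (310, [66, 135, 130]), (318, [21, 37, 48]), (326, [24, 158, 184]), (334, [109, 146, 54]), (342, [106, 179, 50]), (350, [111, 151, 49]), (358, [108, 175, 48])]
```

Green is inserted the same way. Release, retreat, close and push.

Request:
step_arm([
  {"offset": [0,0,0.001],"twist": 0},
  {"offset": [0,0,0.001],"twist": 0},
  {"offset": [0,0,0.001],"twist": 0},
  {"offset": [0,0,0.001],"twist": 0},
  {"offset": [0.02,0,0],"twist": 0},
  {"offset": [0.05,0,-0.001],"twist": 0},
  {"offset": [0.055,0,-0.001],"twist": 0},
  {"offset": [0.055,0,-0.001],"twist": 0},
], gripper=0.046)

```text
time: 33.75
eef_pos: [0.5902, -0.1646, 0.118]
tcp_rot: [0.757, 0.653, -0.0, 0.0]
contact_force: [-0.3, -0.7, 0.4]
opening: 0.543
finger_force: 0.0
```

Request:
step_arm([
  {"offset": [0,0,0],"twist": 0},
  {"offset": [0,0,0],"twist": 0},
  {"offset": [0,0,0],"twist": 0},
  {"offset": [0,0,0],"twist": 0},
], gripper=0.012)

```text
time: 34.15
eef_pos: [0.59, -0.166, 0.1179]
tcp_rot: [0.758, 0.652, -0.0, 0.0]
contact_force: [0.3, 0.8, 0.5]
opening: 0.143
finger_force: 0.0
```

```bash
python3 - <<'E'
from h import *
gob(.0115,.118);print(ctrl.get_state()['contact_force'],ctrl.get_state()['opening'])
im,c=pic('wrist','w23.png'); tags(im,c,.108)
E
```

```text
at [ 0.59   -0.166   0.1179] 81.42 -> off [-0.0594, -0.0002, -0.0001] twist -0.1 rows 2 t 34.1
[0.34109694 0.79251763 0.53484815] 0.1434711108765925
red ctr 0.6906 -0.1241 size 42.2 28.0 yaw -86.0 px (486, 85, 74, 104)
green ctr 0.5837 -0.2026 size 22.8 12.8 yaw -8.6 px (260, 334, 49, 24)
```

Request:
step_arm([
  {"offset": [-0.017,0,0],"twist": 0},
  {"offset": [-0.024,0,0],"twist": 0},
  {"offset": [-0.03,0,0],"twist": 0},
  {"offset": [-0.036,0,0],"twist": 0},
  {"offset": [-0.042,0,0],"twist": 0},
  {"offset": [-0.048,0,0],"twist": 0},
  {"offset": [-0.052,0,0],"twist": 0},
  {"offset": [-0.055,0,0],"twist": 0},
  {"offset": [-0.057,0,0],"twist": 0},
  {"offset": [-0.059,0,0],"twist": 0},
  {"offset": [-0.061,0,0],"twist": 0},
  {"offset": [-0.0625,0,0],"twist": 0},
])

```text
time: 35.4
eef_pos: [0.5818, -0.2222, 0.1186]
tcp_rot: [0.758, 0.652, 0.004, -0.003]
contact_force: [2.7, 19.5, 7.7]
opening: 0.144
finger_force: 0.4
```

Request:
step_arm([
  {"offset": [0.02,0,0],"twist": 0},
  {"offset": [0.05,0,0],"twist": 0},
  {"offset": [0.055,0,0],"twist": 0},
  {"offset": [0.055,0,0],"twist": 0},
])

```text
time: 35.8
eef_pos: [0.5887, -0.1721, 0.1175]
tcp_rot: [0.757, 0.653, -0.0, -0.0]
contact_force: [-0.0, 0.1, -0.5]
opening: 0.142
finger_force: 0.0
```

```bash
python3 - <<'E'
from h import *
im,c=pic('wrist','w24.png'); tags(im,c,.108)
go([.545,-.30,.33],81.5)
E
```

```text
red ctr 0.6892 -0.1255 size 40.3 26.5 yaw -85.8 px (489, 74, 71, 103)
at [ 0.5888 -0.1729  0.1177] 81.53 -> off [-0.1321, -0.0246, -0.2123] twist 0.0 rows 6 t 35.9
```

Green is in too. Look over the box from above for the tags inside and any black tag hidden behind it.

Request:
step_arm([
  {"offset": [0,0,-0.05],"twist": 0},
  {"offset": [0,0,-0.1],"twist": 0},
  {"offset": [0,0,-0.15],"twist": 0},
  {"offset": [0,0,-0.2],"twist": 0},
  {"offset": [-0.04,-0.01,-0.22],"twist": 0},
  {"offset": [-0.08,-0.02,-0.22],"twist": 0},
  {"offset": [-0.12,-0.02,-0.22],"twist": 0},
  {"offset": [-0.13,-0.025,-0.22],"twist": 0},
  {"offset": [-0.13,-0.025,-0.22],"twist": 0},
  {"offset": [-0.13,-0.025,-0.22],"twist": 0},
])

```text
time: 36.85
eef_pos: [0.5447, -0.2976, 0.3377]
tcp_rot: [0.758, 0.652, 0.0, -0.0]
contact_force: [-0.6, -0.9, -0.7]
opening: 0.138
finger_force: 0.0
```

```bash
python3 - <<'E'
from h import *
im,c=pic('wrist','w25.png'); tags(im,c,.02)
t,_=pic('top','t25.png'); s,_=pic('scene','s25.png')
f=lambda a:cv2.resize(a,(400,300))
B=lambda a:cv2.convertScaleAbs(a,alpha=1.6,beta=15)
cv2.imwrite('pics/c25.png',np.vstack([np.hstack([f(im),f(B(t))]),np.hstack([f(s),f(B(s[170:290,50:210]))])]))
print(where()[1:])
E
```

```text
(array([ 0.5453508 , -0.29650562,  0.33798805]), np.float64(81.5577846252483))
```

View pics/c25.png

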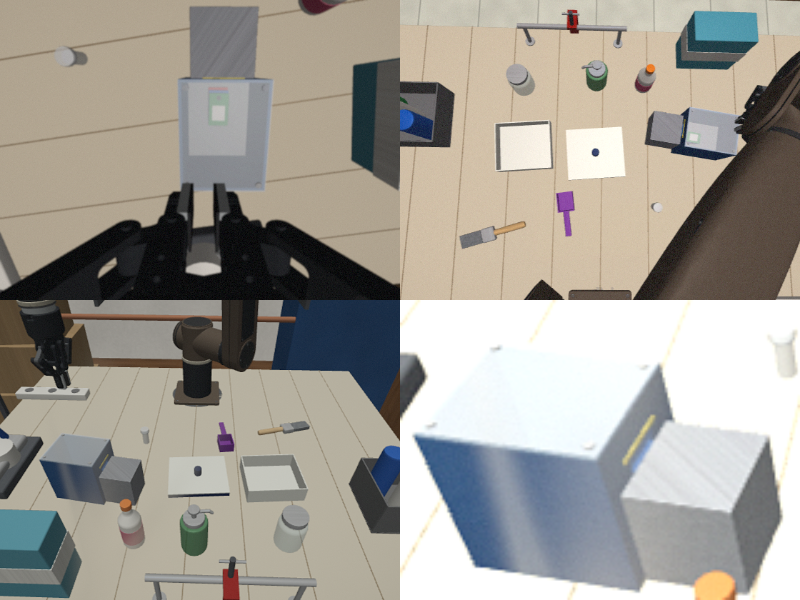

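The tin is empty, the green tag is visible inside the box through its clear top, and the lid lies beside the tin. Take one numeric look at the strip behind the box.

Request:
step_arm([
  {"offset": [-0.05,0,-0.01],"twist": 0},
  {"offset": [-0.1,-0.01,-0.01],"twist": 0},
  {"offset": [-0.15,-0.015,-0.01],"twist": 0},
  {"offset": [-0.19,-0.015,-0.01],"twist": 0},
  {"offset": [-0.19,-0.015,-0.01],"twist": 0},
  {"offset": [-0.19,-0.015,-0.01],"twist": 0},
])

```text
time: 37.6
eef_pos: [0.5022, -0.4831, 0.3472]
tcp_rot: [0.758, 0.652, 0.0, -0.001]
contact_force: [0.6, 0.9, 0.6]
opening: 0.138
finger_force: 0.0
```

```bash
python3 - <<'E'
from h import *
im,c=pic('wrist','w26.png'); print(where()[1:])
# rectify the board strip behind the box, 5 mm grid of brightness
for x in np.arange(.70,.44,-.02):
    r=[]
    for y in np.arange(-.38,-.50,-.012):
        u,v=proj(c,[x,y,.0]); u,v=int(u),int(v)
        r.append(int(im[v,u].max()) if 0<=u<560 and 0<=v<420 else -1)
    print(round(x,2),r)
# lid
t=cv2.imread('pics/t25.png'); ct=ctrl.calibration('top'); h=cv2.cvtColor(t,cv2.COLOR_BGR2HSV)
m=(cv2.GaussianBlur(h[...,1],(5,5),0)<38)&(h[...,2]>90); z=np.zeros(m.shape,bool); z[160:260,225:325]=1
k,r=quad(m&z); q=corners(k); P=np.array([onz(ct,u,v,.015)[:2] for u,v in q]); print(q.tolist(),P.round(3).tolist(),P.mean(0))
z=np.zeros(m.shape,bool); z[195:230,265:290]=1; k,_=quad(z&(h[...,2]<50)); (u,v),_=cv2.minEnclosingCircle(k); print('knob',u,v,onz(ct,u,v,.04),onz(ct,u,v,.035))
E
```

```text
(array([ 0.50257734, -0.48223077,  0.34769906]), np.float64(81.53206164225264))
0.7 [191, 189, 191, 188, 190, 193, 162, 193, 191, 192]
0.68 [190, 190, 190, 193, 191, 190, 168, 188, 193, 191]
0.66 [178, 190, 194, 193, 189, 192, 164, 191, 190, 193]
0.64 [121, 193, 193, 189, 190, 192, 171, 196, 193, 189]
0.62 [47, 113, 192, 194, 192, 191, 166, 192, 195, 192]
0.6 [48, 182, 194, 189, 189, 194, 165, 191, 192, 192]
0.58 [52, 193, 194, 192, 192, 193, 166, 194, 192, 193]
0.56 [43, 193, 194, 191, 192, 194, 165, 196, 192, 195]
0.54 [119, 190, 191, 191, 192, 194, 158, 195, 194, 193]
0.52 [187, 193, 191, 192, 194, 193, 165, 195, 190, 195]
0.5 [193, 192, 194, 190, 191, 195, 164, 193, 195, 190]
0.48 [193, 192, 194, 193, 193, 192, 157, 194, 193, 196]
0.46 [191, 194, 192, 193, 192, 189, 156, 192, 190, 196]
[[308.0, 177.0], [315.0, 245.0], [236.0, 251.0], [232.0, 183.0]] [[0.605, -0.059], [0.447, -0.076], [0.431, 0.103], [0.587, 0.117]] [0.51723887 0.02104973]
knob 273.5 215.5 [0.50999755 0.01972964 0.04      ] [0.51057741 0.01969072 0.035     ]
```

There is no black tag. The lid was knocked about 30 mm to roughly (0.512, 0.020). Go above it.

Request:
step_arm([
  {"offset": [0.499,-0.063,0.05],"twist": 76},
  {"offset": [0.499,-0.063,0.05],"twist": 76},
  {"offset": [0.499,-0.063,0.05],"twist": 76},
  {"offset": [0.499,-0.063,0.05],"twist": 76},
  {"offset": [0.499,-0.063,0.05],"twist": 76},
  {"offset": [0.499,-0.063,0.05],"twist": 76},
  {"offset": [0.499,-0.063,0.05],"twist": 76},
  {"offset": [0.499,-0.063,0.05],"twist": 76},
  {"offset": [0.499,-0.063,0.05],"twist": 76},
  {"offset": [0.499,-0.063,0.05],"twist": 76},
  {"offset": [0.499,-0.063,0.15],"twist": 76},
  {"offset": [0.499,-0.063,0.15],"twist": 76},
], gripper=0.0854)

```text
time: 38.85
eef_pos: [0.5142, 0.0225, 0.2033]
tcp_rot: [0.999, 0.051, 0.004, 0.001]
contact_force: [0.3, -0.5, -1.0]
opening: 1.0
finger_force: 0.0
```

Request:
step_arm([
  {"offset": [0,0,0],"twist": 0},
  {"offset": [0,0,0],"twist": 0},
])

```text
time: 39.05
eef_pos: [0.513, 0.02, 0.2021]
tcp_rot: [0.999, 0.049, -0.0, -0.0]
contact_force: [0.5, -0.3, -0.2]
opening: 0.998
finger_force: 0.0
```

```bash
cat >> h.py <<'E'
def lid(im,c,z):
    g=cv2.cvtColor(im,cv2.COLOR_BGR2HSV)
    m=((cv2.GaussianBlur(g[...,1],(3,3),0)<35)&(g[...,2]>110)); n=m.astype(np.uint8)
    _,lab,st,ct=cv2.connectedComponentsWithStats(n)
    for i in range(1,len(st)):
        if st[i,4]<8000: continue
        k,_=quad(lab==i); q=corners(k); P=np.array([onz(c,u,v,z)[:2] for u,v in q]); print('lid?',q.tolist(),P.mean(0).round(4))
        for j in range(len(P)): d=P[(j+1)%len(P)]-P[j]; print('  ',np.hypot(*d).round(4),np.degrees(np.arctan2(d[1],d[0])).round(2))
    _,lab,st,ct=cv2.connectedComponentsWithStats(((g[...,2]<110)&(g[...,1]>80)).astype(np.uint8))
    for i in range(1,len(st)):
        if 300<st[i,4]<2500: print('dark',st[i].tolist(),ct[i].round(1),onz(c,*ct[i],z+.02).round(4))
E
python3 - <<'E'
from h import *
print(where()[1:])
im,c=pic('wrist','w27.png'); lid(im,c,.015)
E
```

```text
(array([0.51302775, 0.02001769, 0.20211566]), np.float64(5.610233699000702))
lid? [[0.0, 38.0], [96.0, 40.0], [120.0, 232.0], [0.0, 231.0]] [0.531  0.2254]
   0.0782 -85.49
   0.1674 -175.34
   0.1143 95.1
   0.1723 -7.44
lid? [[178.0, 85.0], [392.0, 89.0], [375.0, 261.0], [190.0, 260.0]] [0.5173 0.0201]
   0.1814 -85.41
   0.1596 -175.35
   0.181 95.27
   0.1617 4.8
dark [271, 170, 25, 28, 539] [283.2 184.1] [0.5179 0.0206 0.035 ]
```

The lid measures 181 × 160 mm, centred at (0.5175, 0.0203), yaw 4.7°. Measure the tin rim from above before picking the lid up.

Request:
step_arm([
  {"offset": [0.035,-0.223,-0.03],"twist": 1},
  {"offset": [0.035,-0.223,-0.03],"twist": 1},
  {"offset": [0.035,-0.223,-0.03],"twist": 1},
  {"offset": [0.035,-0.223,-0.03],"twist": 1},
  {"offset": [0.035,-0.223,-0.03],"twist": 1},
  {"offset": [0.035,-0.223,-0.03],"twist": 1},
  {"offset": [0.035,-0.223,-0.03],"twist": 1},
  {"offset": [0.035,-0.223,-0.03],"twist": 1},
])

```text
time: 39.9
eef_pos: [0.5281, 0.2431, 0.2334]
tcp_rot: [0.999, 0.038, 0.001, -0.0]
contact_force: [-0.5, -0.2, -0.5]
opening: 1.007
finger_force: 0.0
```

```bash
python3 - <<'E'
from h import *
print(where()[1:])
im,c=pic('wrist','w28.png')
g=cv2.cvtColor(im,cv2.COLOR_BGR2HSV)
# tin region: unsaturated pixels (incl. grey walls) left of the lid; outer outline = rim
u0,v0=proj(c,[.535,.245,.05]); print(u0,v0)
s=cv2.GaussianBlur(g[...,1],(5,5),0); m=(s<38)&(g[...,2]>45); 
_,lab=cv2.connectedComponents(m.astype(np.uint8)); k,_=quad(lab==lab[int(v0),int(u0)])
q=corners(k); P=np.array([onz(c,u,v,.05)[:2] for u,v in q]); print(q.tolist(),P.mean(0).round(4))
for j in range(len(P)): d=P[(j+1)%len(P)]-P[j]; print('  ',np.hypot(*d).round(4),np.degrees(np.arctan2(d[1],d[0])).round(2))
h=cv2.minAreaRect((np.array([onz(c,*p,.05)[:2] for p in k[:,0]])*1000).astype(np.float32)); print(h)
go([.5185,.021,.2],4.7)
E
```

```text
(array([0.52808826, 0.2430746 , 0.23339527]), np.float64(4.3899120072304925))
281.8147041852349 178.46884065964258
[[381.0, 92.0], [369.0, 256.0], [192.0, 255.0], [179.0, 93.0]] [0.534  0.2463]
   0.15 -175.57
   0.1702 94.03
   0.1481 4.36
   0.1701 -85.35
((533.46435546875, 245.9312286376953), (151.01028442382812, 171.83914184570312), 4.379744529724121)
at [0.5278 0.2429 0.2328] 4.36 -> off [-0.0262, 0.2205, 0.0328] twist -0.3 rows 5 t 40.0
```

The tin is centred at (0.534, 0.246), yaw 4.4°. From the lid to the tin is (+0.0165, +0.2258). Pick up the lid.

Request:
step_arm([
  {"offset": [-0.006,0.05,0.03],"twist": -0.3},
  {"offset": [-0.012,0.1,0.03],"twist": -0.3},
  {"offset": [-0.018,0.15,0.03],"twist": -0.3},
  {"offset": [-0.024,0.2,0.03],"twist": -0.3},
  {"offset": [-0.026,0.22,0.06],"twist": -0.3},
  {"offset": [-0.026,0.22,0.1],"twist": -0.3},
  {"offset": [-0.026,0.22,0.14],"twist": -0.3},
  {"offset": [-0.026,0.22,0.14],"twist": -0.3},
])

```text
time: 40.75
eef_pos: [0.5134, 0.0218, 0.0861]
tcp_rot: [0.999, 0.04, -0.006, -0.001]
contact_force: [-0.9, -0.3, 0.2]
opening: 1.004
finger_force: 0.0
```

```bash
python3 - <<'E'
from h import *
im,c=pic('wrist','w29.png'); lid(im,c,.015)
go([.5185,.0213,.030],4.7)
E
```

```text
lid? [[457.0, 79.0], [396.0, 335.0], [173.0, 334.0], [117.0, 77.0]] [0.517  0.0207]
   0.1618 178.46
   0.1492 94.4
   0.1621 9.77
   0.1811 -85.74
dark [266, 205, 41, 49, 1567] [286.  229.9] [0.5188 0.0206 0.035 ]
at [0.5159 0.0219 0.0894] 4.64 -> off [0.0025, 0.0008, 0.0594] twist -0.1 rows 2 t 40.8
```

Request:
step_arm([
  {"offset": [0.0025,0.0005,0.02],"twist": 0},
  {"offset": [0.0025,0.0005,0.035],"twist": 0},
  {"offset": [0.0025,0.0005,0.048],"twist": 0},
  {"offset": [0.0025,0.0005,0.055],"twist": 0},
  {"offset": [0.0025,0.0005,0.059],"twist": 0},
  {"offset": [0.0025,0.0005,0.059],"twist": 0},
  {"offset": [0.0025,0.0005,0.059],"twist": 0},
])

```text
time: 41.5
eef_pos: [0.5214, 0.0225, 0.0332]
tcp_rot: [0.999, 0.042, 0.0, 0.0]
contact_force: [-0.2, -0.4, 0.4]
opening: 1.002
finger_force: 0.0
```

Request:
step_arm([
  {"offset": [0,0,0],"twist": 0},
  {"offset": [0,0,0],"twist": 0},
  {"offset": [0,0,0],"twist": 0},
  {"offset": [0,0,0],"twist": 0},
  {"offset": [0,0,0],"twist": 0},
  {"offset": [0,0,0],"twist": 0},
  {"offset": [0,0,0],"twist": 0},
  {"offset": [0,0,0],"twist": 0},
], gripper=0.0, grip_force=70)

```text
time: 42.3
eef_pos: [0.5212, 0.0224, 0.0332]
tcp_rot: [0.999, 0.042, 0.0, 0.0]
contact_force: [-1.5, 0.5, 5.5]
opening: 0.25
finger_force: 68.5
```

```bash
python3 - <<'E'
from h import *
s,e,th=where(); print(e,th,s['opening'],s['finger_force'],s['contact_force'])
E
```

```text
[0.52118752 0.02241347 0.03319365] 4.775574932239891 0.25044813355051787 68.51134300231934 [-1.49720622  0.4683994   5.48056071]
```

Request:
step_arm([
  {"offset": [0,0,-0.01],"twist": 0},
  {"offset": [0,0,-0.03],"twist": 0},
  {"offset": [0,0,-0.06],"twist": 0},
  {"offset": [0,0,-0.085],"twist": 0},
  {"offset": [0,0,-0.085],"twist": 0},
  {"offset": [0.006,-0.04,-0.085],"twist": 0.3},
  {"offset": [0.013,-0.08,-0.085],"twist": 0.3},
  {"offset": [0.019,-0.12,-0.085],"twist": 0.3},
  {"offset": [0.025,-0.16,-0.085],"twist": 0.3},
  {"offset": [0.032,-0.2,-0.085],"twist": 0.3},
  {"offset": [0.035,-0.2235,-0.085],"twist": 0.3},
  {"offset": [0.035,-0.2235,-0.085],"twist": 0.3},
])

```text
time: 43.5
eef_pos: [0.5358, 0.2507, 0.1154]
tcp_rot: [0.999, 0.041, -0.001, -0.0]
contact_force: [-0.2, -0.2, -1.7]
opening: 0.248
finger_force: 69.0
```

Request:
step_arm([
  {"offset": [0,0,0],"twist": 0},
  {"offset": [0,0,0],"twist": 0},
  {"offset": [0,0,0],"twist": 0},
])

```text
time: 43.8
eef_pos: [0.537, 0.247, 0.1171]
tcp_rot: [0.999, 0.038, -0.001, 0.0]
contact_force: [-0.8, -0.7, -2.8]
opening: 0.253
finger_force: 69.0
```

```bash
python3 - <<'E'
from h import *
s,e,th=where(); print(e,th,s['opening'],s['finger_force'],s['contact_force'])
go([.5377,.2480,.0712],4.45)
im,c=pic('wrist','w30.png'); z=e[2]-.0332+.015; print(z); g=cv2.cvtColor(im,cv2.COLOR_BGR2HSV)
m=(cv2.GaussianBlur(g[...,1],(3,3),0)<35)&(g[...,2]>110)
for v in (110,150,190,230):
    x=np.where(m[v])[0]; A=onz(c,x.min(),v,z);B=onz(c,x.max(),v,z); print(v,x.min(),x.max(),A.round(4),B.round(4),np.hypot(*(A-B)[:2]))
for u in (150,250,350,450):
    x=np.where(m[:,u])[0]; print(u,x.min(),onz(c,u,x.min(),z).round(4))
E
```

```text
[0.53702553 0.24695359 0.1170544 ] 4.383049611865118 0.25254285079357974 68.9645791053772 [-0.82126186 -0.71425414 -2.81915727]
at [0.537  0.247  0.1171] 4.38 -> off [0.0008, -0.001, 0.0459] twist -0.1 rows 1 t 43.8
0.0988543981535535
110 61 509 [0.5996 0.3416 0.0989] [0.6134 0.1606 0.0989] 0.1815877020080222
150 68 502 [0.5835 0.3404 0.0989] [0.5973 0.1593 0.0989] 0.18161744466013038
190 75 495 [0.5663 0.3391 0.0989] [0.5802 0.158  0.0989] 0.18164918130596439
230 81 488 [0.5479 0.3381 0.0989] [0.5618 0.1565 0.0989] 0.18213038647709764
150 91 [0.6097 0.3054 0.0989]
250 91 [0.6127 0.2656 0.0989]
350 92 [0.6154 0.2257 0.0989]
450 92 [0.6184 0.1859 0.0989]
```

The held lid's centre works out at (0.533, 0.2455), 1 mm from the tin's centre, which agrees with the planned 1 mm correction. Lower it.

Request:
step_arm([
  {"offset": [0.001,-0.001,0.01],"twist": 0},
  {"offset": [0.001,-0.001,0.02],"twist": 0},
  {"offset": [0.001,-0.001,0.027],"twist": 0},
  {"offset": [0.001,-0.001,0.031],"twist": 0},
  {"offset": [0.001,-0.001,0.034],"twist": 0},
  {"offset": [0.001,-0.001,0.036],"twist": 0},
  {"offset": [0.001,-0.001,0.038],"twist": 0},
  {"offset": [0.001,-0.001,0.038],"twist": 0},
])

```text
time: 44.65
eef_pos: [0.5381, 0.2493, 0.0796]
tcp_rot: [0.999, 0.039, -0.0, 0.0]
contact_force: [-0.2, 0.0, -3.3]
opening: 0.253
finger_force: 69.0
```

Request:
step_arm([
  {"offset": [0,0.0008,0.002],"twist": 0},
  {"offset": [0,0.0008,0.004],"twist": 0},
  {"offset": [0,0.0008,0.006],"twist": 0},
  {"offset": [0,0.0008,0.0075],"twist": 0},
  {"offset": [0,0.0008,0.0085],"twist": 0},
  {"offset": [0,0.0008,0.009],"twist": 0},
  {"offset": [0,0.0008,0.009],"twist": 0},
])

```text
time: 45.35
eef_pos: [0.5381, 0.2484, 0.0713]
tcp_rot: [0.999, 0.039, -0.0, 0.0]
contact_force: [-3.1, -0.8, 3.1]
opening: 0.248
finger_force: 69.5
```

It is seated: TCP z is 0.0713 against the expected 0.0712, with support force. Release, rise, and check.

Request:
step_arm([
  {"offset": [0,0,0],"twist": 0},
  {"offset": [0,0,0],"twist": 0},
  {"offset": [0,0,0],"twist": 0},
  {"offset": [0,0,0],"twist": 0},
  {"offset": [0,0,0],"twist": 0},
  {"offset": [0,0,-0.01],"twist": 0},
  {"offset": [0,0,-0.04],"twist": 0},
  {"offset": [0,0,-0.09],"twist": 0},
  {"offset": [0,0,-0.13],"twist": 0},
  {"offset": [0,0,-0.16],"twist": 0},
  {"offset": [0,0,-0.16],"twist": 0},
  {"offset": [0,0,-0.16],"twist": 0},
], gripper=0.0854)

```text
time: 46.55
eef_pos: [0.5386, 0.2486, 0.2322]
tcp_rot: [0.999, 0.039, 0.001, -0.0]
contact_force: [-0.3, 0.4, 0.0]
opening: 1.0
finger_force: 0.0
```

```bash
python3 - <<'E'
from h import *
s,e,th=where(); print(e,th,s['opening'],s['contact_force'])
im,c=pic('wrist','w31.png'); lid(im,c,.053)
sc,cs=pic('scene','s31.png'); t,ct=pic('top','t31.png')
# scene-camera seam check: lid corner heights by front edge; projected corners if seated
R=np.array([[np.cos(.0768),-np.sin(.0768)],[np.sin(.0768),np.cos(.0768)]])
h=cv2.cvtColor(sc,cv2.COLOR_BGR2HSV); m=(cv2.GaussianBlur(h[...,1],(3,3),0)<40)&(h[...,2]>150); z=np.zeros(m.shape,bool); z[195:285,320:445]=1
k,_=quad(m&z); print('scene px',corners(k).tolist())
for sx,sy in((1,1),(1,-1),(-1,-1),(-1,1)):
    p=np.array([.534,.246])+R@np.array([sx*.081,sy*.091]); print([round(float(a),1) for a in proj(cs,[*p,.053])])
E
```

```text
[0.53857993 0.24856483 0.23223582] 4.474629464011372 0.9996642623828742 [-0.26585257  0.37036675  0.02876742]
lid? [[176.0, 98.0], [393.0, 99.0], [378.0, 273.0], [191.0, 273.0]] [0.5342 0.2472]
   0.1811 -85.79
   0.1602 -175.69
   0.1802 94.48
   0.161 4.61
dark [272, 182, 26, 29, 578] [284.5 196.4] [0.5353 0.2474 0.073 ]
scene px [[443.0, 195.0], [444.0, 284.0], [320.0, 284.0], [330.0, 195.0]]
[435.1, 265.4]
[344.9, 268.3]
[333.6, 214.6]
[412.6, 212.5]
```

The lid reads 181 × 161 mm at the seated height, 1 mm from the tin's centre and parallel to it. Hand in.

```bash
python3 -c "
from plant import ctrl
print(ctrl.sign_off())"
```

```text
the job is handed in; nothing more can be done
None
```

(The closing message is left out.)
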